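# Fetch the inlaid rosette from behind the tall marble pieces

## Task

First stand the two tall marble pieces (the turned baluster and the square post) upright on the rough concrete slab at the side, so that both are out of the way; only then fetch the round inlaid rosette from behind them and set it the right way up on the middle of the steel turntable. After that put each tall piece back upright on the plywood board just where it stood at the start. Never let a tall piece fall over, leave the square blank and the pointed blank on the board where they are, and let go of everything at the end.

Things in the scene. Friction and masses are not known exactly. Their poses are not given: they have to be found in the camera images.
- baluster: Origin: centre of its underside, z up. Loose. Turned white-marble baluster, 115 mm tall, about 0.35 kg: round foot 52 mm across, narrow waist, and from 80 to 115 mm height a plain cylinder 34 mm across to grip. Stands in the front row (robot side) of the board, beside the post; which of the two is left or right changes.
- post: Origin: centre of its underside, z up. Loose. Square marble post 42 x 42 mm, 100 mm tall, with a small 34 x 34 mm step 6 mm high on top (106 mm in all), about 0.5 kg; its sides run along its x and y axes. Stands in the front row of the board, beside the baluster, the two about 76 mm apart centre to centre.
- rosette: Origin: centre of its underside, z up. Loose. Round marble disc 50 mm across and 30 mm tall, with eight tan and grey inlaid petals and a small bead on top (35 mm in all), about 0.17 kg. Stands in the middle of the back row of the board, about 80 mm behind the line of the two tall pieces.
- stock_board: Origin: centre of its underside, z up. Fixed plywood board 170 (x) x 210 (y) mm, flat top 18 mm above its origin. Its +x points away from the robot, towards the back row. The five marble pieces stand on it.
- side_slab: Origin: centre of its underside, z up. Fixed rough grey concrete slab 200 (x) x 120 (y) mm, flat top 15 mm above its origin: the side area, empty at the start, on the robot's left or right. Both tall pieces fit on it side by side along its x axis, 50 mm either side of its centre.
- turntable: Origin: centre of its underside, z up. Fixed low round steel turntable 120 mm across (it does not turn) with a black rubber pad 64 mm across in its middle; the pad's flat top is 30 mm above the origin. On the opposite side of the robot from the slab.
- square_blank: Origin: centre of its underside, z up. Loose bystander: low square marble blank 38 x 38 x 24 mm, at one end of the board's back row, about 73 mm from the rosette. To be left alone.
- cone_blank: Origin: centre of its underside, z up. Loose bystander: round marble blank 42 mm across with a pointed top, 40 mm tall, at the other end of the back row, about 73 mm from the rosette. To be left alone.
There are look-alikes about, which are no part of the job. What is shaped like the baluster but pink or yellow is not meant.

How it is judged:
By the outcome, as a careful person would: the job done as asked, in the order asked, and still so for the second after the job is handed in, with the robot touching nothing.
It also fails if it takes over 112 s, if anything falls off the work surface, if the arm or the gripper's body presses on something with over 40 N, if the wrist force passes 120 N, or if a joint passes its speed limit or range.

## Robot

A 7-joint arm with a two-finger parallel gripper is mounted at the origin on the work surface. World frame = base frame: x ahead of the robot, y to its left, z up, the work surface at z = 0. Lengths are in m, angles in rad, forces in N, time in s.
With the tool pointing down it reaches from about 0.425 to 0.875 m from the base axis. Payload 4.7 kg.
Tool frame: the origin (TCP) lies on the centre line of the jaws, within the pads' length; the fingertips stand 22 mm ahead of it and the grasp point (between the pads) lies 3 mm ahead of it; z points along the fingers, x is the direction in which the jaws open and shut, and the axes are right-handed (so a half turn about z gives the same grasp; the last joint's range is limited). The gripper opens to 85 mm and grips with 20 to 120 N. Pads are 22 mm wide; open, the fingers measure 114 mm over their backs; the gripper's body (76 mm by 85 mm) begins 54 mm behind the grasp point. The pads swing forward as they close: fully open they stand 13 mm farther back than shut.
Start: joints at [1.333, 0.321, -0.07, 1.45, 0.023, 1.371, -0.057], TCP at [0.162, -0.63, 0.216] pointing down, gripper open.
Joint ranges: [-2.86, 2.86], [-0.3, 2.09], [-1.38, 1.24], [0.06, 2.45], [-1.56, 4.7], [0.09, 2.05], [-2.69, 2.69]. Speed limits (rad/s): [2.57, 2.57, 3.14, 3.14, 3.14, 3.14, 3.14].

## Interface

Orientations are given as a unit quaternion [x, y, z, w].
In Python, from plant import env gives the robot as it stands.
- The arm moves only by the tool step_arm, never from a script. Its argument "commands" is one flat list of numbers, 6 for each row, row after row: the shift along the tool's x, y, z in mm, then the turn, a rotation vector about the tool's x, y, z in degrees. In form: [dx, dy, dz, ax, ay, az, dx, dy, dz, ax, ay, az, ...]. A call has 1 to 20 rows; each row is the pose to reach, as a shift and turn from the pose commanded when the call began, along the tool's axes at that moment; what a row does not reach only later rows make up. A row lasts 1/12 s, in which the tool goes at most 41.7 mm and 7.16 degrees, less where a joint would pass 70% of its speed; a pose out of reach is approached as far as the arm can. A call with a gripper value outside its range is refused whole. "hand" is the gripper command: -1 is shut, 1 is fully open, values between are in proportion, set as the call begins (left out, the last holds). The fingers move at their own pace and stop on an object; "newtons" is the grip in N (left out, the last holds). Time passes only in rows, so rows that repeat a pose let the fingers close. It gives the time, the measured TCP pose, the force and the opening at its end, in the units of the state.
- env.get_obs(): the state, without advancing time (a new reading comes with each control period).
- env.read_camera(name): name is "scene" or "top" or "wrist"; returns (picture, depth): 420x560x3 uint8, blue, green, red; 420x560 float32, m along the optical axis (not along the pixel's ray), 0 where there is no reading.
- env.calibration(name): a dict with "camera_matrix" (3x3 intrinsics, pixels), "eye" and "rotation" of the camera in the world; the wrist camera has in their place "hand_eye" (4x4, takes a point from camera to tool coordinates, whose origin is the TCP and whose axes are the tool frame's). Camera axes: x right, y down, z forward; pixel columns grow to the right and rows downward; lengths in m; the calibration is good to about 2 mm. A picture is of the moment at which its call begins: read the wrist's pose just before it. calibration takes no time and is no camera call.
- env.job_done(): hands the job in, once; it reports no verdict.
Trained networks look in the newest picture that a camera, given by its name, has taken for a name from the list of things; names that differ only in an ending like _2 or _b are one class to them, and where a whole thing is asked for, a point or a joint stands for the part that bears it (a point fixed in the world has none). Each returns a list of dicts, best first, with "score" (0 to 1); they miss things now and then, are a little off and sometimes report something else, mostly with a low value. They report only what shows in the picture. A call takes as long as a camera call. They do not tell look-alikes from the thing itself.
- env.find_in(name, camera): "position" ([x, y, z] in m, in world coordinates, good to about 4 mm: the middle of the surface that is visible of it).
The state is a dict: "time": time; "qpos": joint angles; "qvel": joint speeds; "joint_torque": joint torques, N m; "tcp_pos": TCP position; "eef_rot": TCP orientation; "wrist_force": force on the tool from outside, world axes, zero at the start; "torque": the same for the moment, N m; "grip_width": finger opening in m.
Only numpy, scipy, OpenCV 4.12 (cv2) and the standard library are available. Lean on these libraries where they do the work, as an engineer would, in place of code of your own. Each camera call takes 0.05 s, during which the arm holds its last target.

## Working session

There is one attempt and no reset: what is moved stays moved. The work goes in short steps, Python scripts to look and compute and a tool call to move; the robot and the scene stay as the last step left them, time stands still between calls to the robot, and variables do not carry over. Pictures are saved under pics/ and viewed, and the job is handed in when it is done.

Besides the shell and the picture viewer there is one more tool, called by a JSON object that holds its "method" and its "body". step_arm: Moves the arm, as the interface text tells. Its arguments: {"type":"object","properties":{"commands":{"type":"array","items":{"type":"number"}},"hand":{"type":"number"},"newtons":{"type":"number"}},"required":["commands"]}

```bash
ls; mkdir -p pics; cat > h.py <<'E'
from plant import env
import numpy as np, cv2
from scipy.spatial.transform import Rotation as R
np.set_printoptions(precision=4,suppress=True)
def cam(n):
    o=env.get_obs(); im,d=env.read_camera(n); c=env.calibration(n); K=np.array(c["camera_matrix"])
    if n=="wrist":
        T=np.array(c["hand_eye"]); Rt=R.from_quat(o["eef_rot"]).as_matrix()
        Rc=Rt@T[:3,:3]; e=Rt@T[:3,3]+np.array(o["tcp_pos"])
    else: Rc=np.array(c["rotation"]); e=np.array(c["eye"])
    return im,d,K,Rc,e
def cloud(d,K,Rc,e):
    v,u=np.mgrid[:d.shape[0],:d.shape[1]]
    P=np.stack([(u-K[0,2])/K[0,0]*d,(v-K[1,2])/K[1,1]*d,d],-1)
    return P@Rc.T+e
E
python3 - <<'E'
from h import *
print(env.get_obs())
for n in ("scene","top"):
    im,d,K,Rc,e=cam(n); cv2.imwrite(f"pics/{n}0.png",im); np.savez(f"{n}0.npz",im=im,d=d,K=K,Rc=Rc,e=e); print(n,e,Rc)
    for t in ["baluster","post","rosette","stock_board","side_slab","turntable","square_blank","cone_blank"]:
        print(t,[(np.array(r["position"]),round(r["score"],2)) for r in env.find_in(t,n)][:4])
E
```

```text
pics
{'time': 0.0, 'qpos': array([ 1.3331,  0.3218, -0.0701,  1.4517,  0.0226,  1.3708, -0.0569]), 'qvel': array([-0.    , -0.0023, -0.0003, -0.0012, -0.    ,  0.0011,  0.0001]), 'joint_torque': array([ -0.    , -49.3568,  -0.3821, -31.4339,   0.013 ,   0.0113,
        -0.    ]), 'tcp_pos': array([ 0.1617, -0.629 ,  0.2151]), 'eef_rot': array([ 0.7903, -0.6127, -0.0008, -0.0006]), 'wrist_force': array([-0.1591, -0.0754, -0.2561]), 'torque': array([ 0.0322,  0.0716, -0.0111]), 'grip_width': 0.08570970755426528}
scene [0.8084 0.5149 0.5537] [ 0.2222  0.8847 -0.3969 -0.1021]
baluster [(array([0.482 , 0.178 , 0.0655]), 0.87), (array([0.3792, 0.1758, 0.0653]), 0.82), (array([0.533 , 0.0489, 0.0854]), 0.61), (array([0.5819, 0.1837, 0.0729]), 0.61)]
post [(array([ 0.5325, -0.0224,  0.0935]), 0.81)]
rosette [(array([0.6064, 0.0143, 0.0494]), 0.69)]
stock_board [(array([0.5712, 0.0382, 0.0144]), 0.67), (array([ 0.5337, -0.02  ,  0.0939]), 0.54)]
side_slab [(array([0.4648, 0.3418, 0.0179]), 0.59)]
turntable [(array([ 0.4806, -0.3013,  0.0308]), 0.88)]
square_blank [(array([ 0.6105, -0.059 ,  0.0397]), 0.56)]
cone_blank [(array([0.603 , 0.0839, 0.0408]), 0.83), (array([ 0.5337, -0.0168,  0.0931]), 0.61)]
top [ 0.3536 -0.0056  1.072 ] [-0.698   0.7116 -0.059   0.0532]
baluster [(array([0.513 , 0.0373, 0.1017]), 0.7), (array([0.3689, 0.1493, 0.086 ]), 0.64), (array([0.5662, 0.1649, 0.0815]), 0.57)]
post [(array([ 0.5105, -0.0367,  0.1185]), 0.92)]
rosette [(array([0.5945, 0.0048, 0.0498]), 0.59)]
stock_board [(array([ 0.553 , -0.    ,  0.0213]), 0.89)]
side_slab [(array([0.4482, 0.3357, 0.0154]), 0.87)]
turntable [(array([ 0.4714, -0.3152,  0.0237]), 0.82)]
square_blank [(array([ 0.6032, -0.0732,  0.0422]), 0.64)]
cone_blank [(array([0.5927, 0.0741, 0.0468]), 0.47)]
```

```bash
sed -i 's/Rc=np.array(c\["rotation"\])/Rc=R.from_quat(c["rotation"]).as_matrix() if len(c["rotation"])==4 else np.array(c["rotation"])/' h.py
```

```text
(no output)
```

View pics/scene0.png

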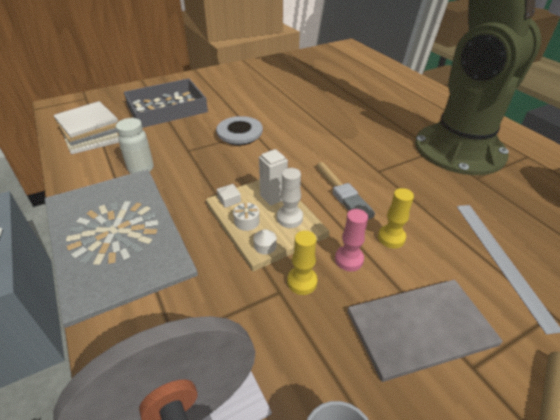

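View pics/top0.png

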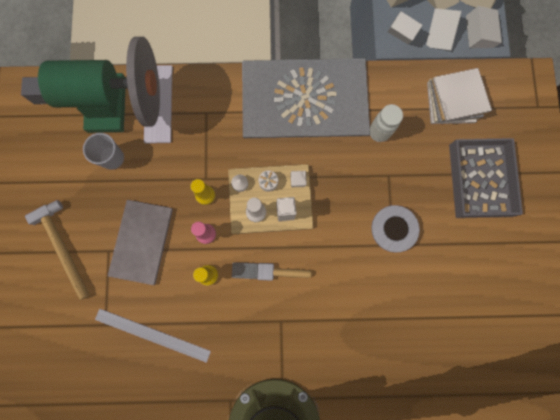

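```bash
cat > an.py <<'E'
from h import *
import sys
def load(n):
    z=np.load(n+".npz"); return z["im"],z["d"],z["K"],z["Rc"],z["e"]
E
python3 - <<'E'
from h import *
for n in ("scene","top"):
    im,d,K,Rc,e=cam(n); np.savez(f"{n}0.npz",im=im,d=d,K=K,Rc=Rc,e=e)
    P=cloud(d,K,Rc,e); ok=d>0; Q=P[ok]; C=im[ok]
    def box(x0,x1,y0,y1,z0,z1,lab):
        m=(Q[:,0]>x0)&(Q[:,0]<x1)&(Q[:,1]>y0)&(Q[:,1]<y1)&(Q[:,2]>z0)&(Q[:,2]<z1)
        q=Q[m]
        if len(q)<5: print(n,lab,len(q));return
        r=cv2.minAreaRect((q[:,:2]*1000).astype(np.float32)); c,rad=cv2.minEnclosingCircle((q[:,:2]*1000).astype(np.float32))
        print(n,lab,len(q),"med",np.median(q,0),"rng",q.min(0),q.max(0),"rect",np.round(r[0],1),np.round(r[1],1),round(r[2],1),"circ",np.round(c,1),round(rad,1))
    box(.48,.56,.015,.065,.12,.14,"bal top")
    box(.48,.57,-.07,.005,.112,.14,"post top")
    box(.56,.64,-.03,.04,.04,.06,"rosette")
    box(.56,.64,-.1,-.04,.035,.05,"square")
    box(.56,.64,.045,.11,.03,.07,"cone")
    box(.42,.7,-.14,.14,.013,.022,"board")
    box(.32,.6,.25,.43,.011,.02,"slab")
    box(.4,.56,-.39,-.23,.022,.04,"turnt")
    box(.3,.6,-.2,.2,-.02,.008,"table")
    for x,y in((.57,.165),(.47,.165),(.37,.155)): box(x-.04,x+.04,y-.04,y+.04,.1,.14,"lookalike")
E
```

```text
scene bal top 260 med [0.5251 0.043  0.132 ] rng [0.5063 0.0204 0.1201] [0.5391 0.0561 0.1343] rect [522.9  38.3] [33.1 33.1] 72.6 circ [523.2  38.2] 18.4
scene post top 345 med [ 0.5236 -0.0294  0.1225] rng [ 0.4984 -0.0556  0.1121] [ 0.5426 -0.0137  0.1257] rect [520.6 -35.9] [41.1 41.6] 5.5 circ [520.6 -36.2] 28.1
scene rosette 414 med [0.6026 0.0102 0.0481] rng [ 0.5769 -0.0205  0.0401] [0.6255 0.0298 0.0542] rect [600.8   5.7] [48.8 48.4] 68.4 circ [600.5   4.7] 25.6
scene square 255 med [ 0.6064 -0.0695  0.0412] rng [ 0.5863 -0.092   0.0351] [ 0.6245 -0.052   0.0439] rect [605.5 -72. ] [39.9 38.3] 89.7 circ [606.2 -71.7] 25.7
scene cone 380 med [0.6019 0.0869 0.0442] rng [0.5775 0.0602 0.0303] [0.6182 0.1011 0.0583] rect [599.4  81.1] [36.1 40.8] 51.3 circ [598.6  79.9] 21.4
scene board 3413 med [0.5673 0.0335 0.0175] rng [ 0.4698 -0.1056  0.013 ] [0.6477 0.1095 0.022 ] rect [558.7   1.2] [170.3 211.6] 2.5 circ [558.7   2. ] 132.7
scene slab 9037 med [0.4602 0.341  0.0148] rng [0.344  0.2568 0.011 ] [0.563  0.414  0.0186] rect [453.1 335.5] [120.4 200.8] 78.0 circ [453.6 336.3]
[... 1987 characters left out ...]
 0.0358] rect [ 470.7 -317.7] [118.4 118.3] 42.0 circ [ 470.3 -318.1] 60.0
top table 11841 med [ 0.4177 -0.0304  0.0004] rng [ 0.3    -0.2    -0.0073] [0.5999 0.2    0.0079] rect [449.9  -0.1] [299.7 400. ] 0.1 circ [449.9  -0.8] 248.0
top lookalike 172 med [0.5693 0.1694 0.1148] rng [0.5543 0.1531 0.1012] [0.5856 0.1863 0.1197] rect [569.8 169.9] [33.2 30.9] 85.6 circ [570.5 169.5] 17.0
top lookalike 176 med [0.4683 0.1665 0.1147] rng [0.4521 0.1504 0.1016] [0.485  0.183  0.1194] rect [468.6 167. ] [32.5 32.7] 33.2 circ [468.9 166.8] 16.9
top lookalike 185 med [0.3627 0.1606 0.1151] rng [0.3467 0.1447 0.1002] [0.3785 0.1771 0.1202] rect [362.6 160.9] [32.5 31.7] 89.0 circ [363.2 161.2] 16.7
```

```bash
cat >> h.py <<'E'
def go(x,y,z,phi):
    """tool-frame shift mm and rotvec deg to get to world TCP pos with tool down, tool x at yaw phi deg"""
    o=env.get_obs(); R0=R.from_quat(o["eef_rot"])
    p=np.radians(phi); c,s=np.cos(p),np.sin(p)
    Rt=R.from_matrix(np.array([[c,s,0],[s,-c,0],[0,0,-1]]))
    d=R0.inv().apply(np.array([x,y,z])-o["tcp_pos"])*1000
    rv=np.degrees((R0.inv()*Rt).as_rotvec())
    print("t %.2f tcp"%o["time"],o["tcp_pos"],"w",o["grip_width"],"F",o["wrist_force"],"-> shift",d,"rot",rv)
E
python3 -c "
from h import *
go(.50,0,.33,5.3)
print(env.calibration('wrist'))"
```

```text
t 1.00 tcp [ 0.1619 -0.6295  0.2163] w 0.08514820969497644 F [ 0.4352  0.791  -0.3046] -> shift [-525.4427 -484.2557 -113.8476] rot [  0.0096  -0.0029 -80.873 ]
{'camera_matrix': array([[325.3846,   0.    , 279.5664],
       [  0.    , 325.3846, 208.86  ],
       [  0.    ,   0.    ,   1.    ]]), 'hand_eye': array([[ 1.    , -0.001 , -0.0008,  0.0002],
       [ 0.0012,  0.9627,  0.2707, -0.0699],
       [ 0.0005, -0.2707,  0.9627, -0.1582],
       [ 0.    ,  0.    ,  0.    ,  1.    ]])}
```

{"method": "step_arm", "body": {"commands": [-26,-24,-30,0,0,-4,-52,-48,-60,0,0,-8,-79,-73,-90,0,0,-12,-105,-97,-114,0,0,-16,-131,-121,-114,0,0,-20,-158,-145,-114,0,0,-24,-184,-169,-114,0,0,-28,-210,-194,-114,0,0,-32,-236,-218,-114,0,0,-36,-263,-242,-114,0,0,-40,-289,-266,-114,0,0,-45,-315,-291,-114,0,0,-49,-342,-315,-114,0,0,-53,-368,-339,-114,0,0,-57,-394,-363,-114,0,0,-61,-420,-387,-114,0,0,-65,-447,-412,-114,0,0,-69,-473,-436,-114,0,0,-73,-499,-460,-114,0,0,-77,-525,-484,-114,0,0,-81], "hand": 1, "newtons": 40}}

```text
time: 2.67
tcp_pos: [0.5004, 0.0012, 0.3306]
eef_rot: [0.999, 0.049, 0.001, 0.0]
wrist_force: [0.6, -0.7, -0.6]
grip_width: 0.0857
```

{"method": "step_arm", "body": {"commands": [0,0,0,0,0,0,0,0,0,0,0,0,0,0,0,0,0,0]}}

```text
time: 2.92
tcp_pos: [0.4997, -0.0012, 0.3301]
eef_rot: [0.999, 0.047, -0.0, 0.0]
wrist_force: [-0.1, 0.5, -0.1]
grip_width: 0.085
```

```bash
cat >> h.py <<'E'
def boxes(P,d,items):
    Q=P[d>0]
    for lab,x0,x1,y0,y1,z0,z1 in items:
        m=(Q[:,0]>x0)&(Q[:,0]<x1)&(Q[:,1]>y0)&(Q[:,1]<y1)&(Q[:,2]>z0)&(Q[:,2]<z1)
        q=Q[m]
        if len(q)<5: print(lab,len(q));continue
        xy=(q[:,:2]*1000).astype(np.float32)
        r=cv2.minAreaRect(xy); c,rad=cv2.minEnclosingCircle(xy)
        print(lab,len(q),"zmed %.4f"%np.median(q[:,2]),"rect",np.round(r[0],1),np.round(r[1],1),round(r[2],1),"circ",np.round(c,1),round(rad,1))
E
python3 - <<'E'
from h import *
go(.5,0,.33,5.3)
im,d,K,Rc,e=cam("wrist"); cv2.imwrite("pics/w1.png",im); P=cloud(d,K,Rc,e)
boxes(P,d,[("bal",.48,.56,.005,.065,.1255,.14),("post top",.48,.57,-.07,.005,.1175,.14),("post all",.48,.57,-.07,.003,.1,.14),("ros",.56,.65,-.03,.04,.04,.06),("board",.42,.7,-.14,.14,.013,.022)])
E
```

```text
t 2.92 tcp [ 0.4997 -0.0012  0.3301] w 0.08497589082172634 F [-0.0772  0.5285 -0.0569] -> shift [ 0.4371 -1.1247  0.1132] rot [0.0372 0.0268 0.0834]
bal 774 zmed 0.1332 rect [523.7  37.3] [32.5 33.3] 5.9 circ [523.6  37.5] 16.9
post top 1091 zmed 0.1240 rect [520.8 -37.2] [41.8 40.8] 4.9 circ [521.5 -37. ] 27.9
post all 1296 zmed 0.1237 rect [520.8 -37.1] [42.  41.4] 5.3 circ [520.6 -37.2] 28.4
ros 1048 zmed 0.0492 rect [601.5   4.8] [48.9 48.5] 76.0 circ [601.8   4.6] 24.9
board 11125 zmed 0.0183 rect [560.1   0.3] [170.3 210.6] 2.4 circ [560.6   0.6] 133.8
```

View pics/w1.png

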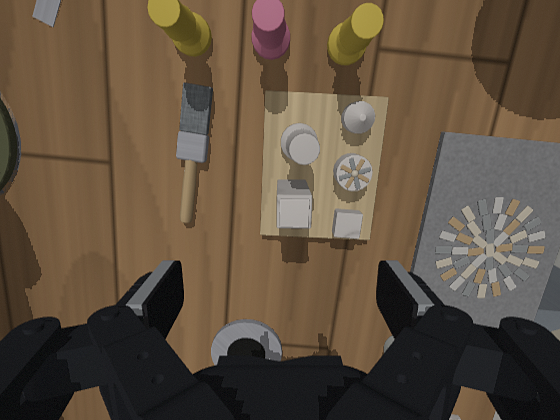

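```bash
python3 -c "
from h import *
go(.523,.0373,.20,5.3)"
```

```text
t 2.97 tcp [ 0.4996 -0.0019  0.3301] w 0.08535693491739475 F [-0.951  -0.2077  0.4191] -> shift [ 27.0074 -37.0148 130.0546] rot [ 0.0488  0.0261 -0.0078]
```

{"method": "step_arm", "body": {"commands": [7,-9,20,0,0,0,14,-18,45,0,0,0,21,-27,75,0,0,0,27,-36,100,0,0,0,27,-36,120,0,0,0,27,-36,130,0,0,0,27,-36,130,0,0,0,27,-36,130,0,0,0]}}

```text
time: 3.63
tcp_pos: [0.5234, 0.0364, 0.2006]
eef_rot: [0.999, 0.046, -0.0, 0.0]
wrist_force: [0.5, 0.2, 0.9]
grip_width: 0.0855
```

```bash
python3 - <<'E'
from h import *
im,d,K,Rc,e=cam("wrist"); cv2.imwrite("pics/w2.png",im); P=cloud(d,K,Rc,e)
boxes(P,d,[("bal",.48,.56,.005,.065,.1255,.14),("post top",.48,.57,-.07,.005,.1175,.14),("ros",.56,.65,-.03,.04,.04,.06)])
go(.523,.0373,.118,5.3)
E
```

```text
bal 1666 zmed 0.1333 rect [523.7  38. ] [33.  33.1] 39.0 circ [523.7  37.7] 16.9
post top 2132 zmed 0.1240 rect [520.9 -37. ] [41.1 41.1] 5.0 circ [521.2 -36.9] 28.3
ros 1870 zmed 0.0492 rect [601.8   4.9] [48.6 49.1] 78.2 circ [601.8   4.6] 25.0
t 3.68 tcp [0.524  0.0367 0.2014] w 0.08503336458653725 F [0.7353 0.0815 0.7034] -> shift [-1.0567 -0.7184 83.4096] rot [ 0.0459 -0.0901  0.002 ]
```

View pics/w2.png

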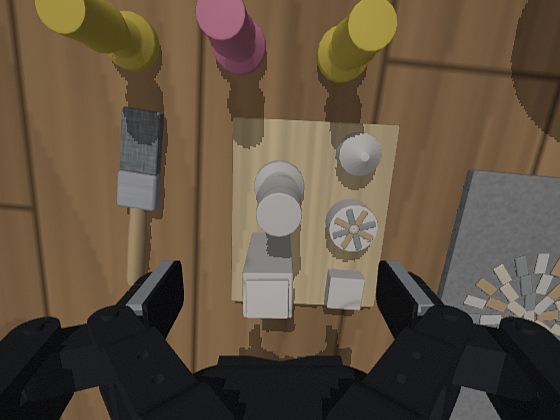

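{"method": "step_arm", "body": {"commands": [0,-1,20,0,0,0,0,-1,42,0,0,0,0,-1,62,0,0,0,0,-1,76,0,0,0,0,-1,83,0,0,0,0,-1,83,0,0,0]}}

```text
time: 4.18
tcp_pos: [0.5231, 0.0383, 0.1171]
eef_rot: [0.999, 0.047, -0.0, 0.0]
wrist_force: [0.3, 0.4, 0.3]
grip_width: 0.0854
```

{"method": "step_arm", "body": {"commands": [0,0,0,0,0,0,0,0,0,0,0,0,0,0,0,0,0,0,0,0,0,0,0,0,0,0,0,0,0,0,0,0,0,0,0,0,0,0,0,0,0,0], "hand": -1, "newtons": 40}}

```text
time: 4.77
tcp_pos: [0.5249, 0.0393, 0.121]
eef_rot: [0.999, 0.047, 0.002, 0.001]
wrist_force: [-4.9, -0.2, 20.1]
grip_width: 0.0009
```

```bash
python3 - <<'E'
from h import *
for i in range(6):
    o=env.get_obs(); print(o["tcp_pos"],o["grip_width"],o["wrist_force"])
go(.5235,.0375,.26,5.3)
E
```

```text
[0.5249 0.0393 0.121 ] 0.0008633999058010233 [-4.9423 -0.2435 20.1423]
[0.5249 0.0393 0.121 ] 0.0008633999058010233 [-4.9423 -0.2435 20.1423]
[0.5249 0.0393 0.121 ] 0.0008633999058010233 [-4.9423 -0.2435 20.1423]
[0.5249 0.0393 0.121 ] 0.0008633999058010233 [-4.9423 -0.2435 20.1423]
[0.5249 0.0393 0.121 ] 0.0008633999058010233 [-4.9423 -0.2435 20.1423]
[0.5249 0.0393 0.121 ] 0.0008633999058010233 [-4.9423 -0.2435 20.1423]
t 4.77 tcp [0.5249 0.0393 0.121 ] w 0.0008633999058010233 F [-4.9423 -0.2435 20.1423] -> shift [  -1.1606    1.8561 -139.0334] rot [ 0.0889 -0.1781  0.1329]
```

```bash
python3 - <<'E'
from h import *
im,d,K,Rc,e=cam("wrist"); cv2.imwrite("pics/w3.png",im)
im,d,K,Rc,e=cam("scene"); cv2.imwrite("pics/s3.png",cv2.resize(im[120:300,180:380],None,fx=3,fy=3))
o=env.get_obs(); print(o["grip_width"],o["wrist_force"],o["tcp_pos"])
E
```

```text
0.00017581568919455398 [-4.8007  0.2029 19.9054] [0.5256 0.0393 0.1212]
```

View pics/w3.png

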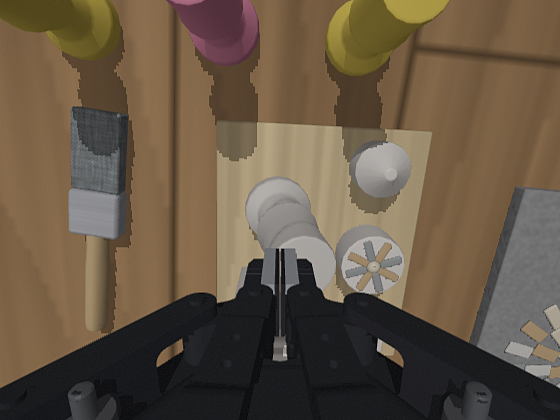

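View pics/s3.png

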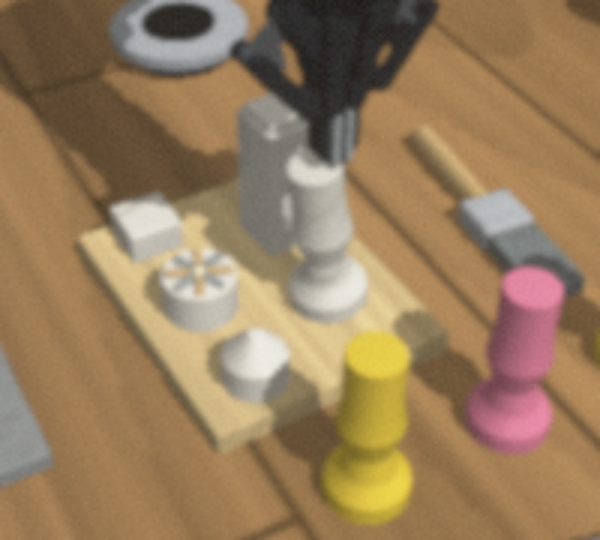

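```bash
python3 - <<'E'
from h import *
for n in("wrist","scene","top"):
    im,d,K,Rc,e=cam(n); P=cloud(d,K,Rc,e); print(n)
    if n=="wrist": cv2.imwrite("pics/w3b.png",cv2.resize(im[150:350,200:400],None,fx=3,fy=3))
    b=[("z%d"%z,.475,.6,.012,.08,z/1000,z/1000+.008) for z in (30,50,70,90,100,110,118,126,134,142)]
    boxes(P,d,b)
E
```

```text
wrist
z30 616 zmed 0.0352 rect [548.4  37.2] [94.4 65.2] 16.0 circ [550.1  37.8] 50.7
z50 634 zmed 0.0526 rect [555.7  46. ] [88.6 68. ] 0.0 circ [561.4  45.5] 50.5
z70 0
z90 402 zmed 0.0940 rect [528.2  45.8] [37.  20.8] 29.8 circ [532.2  39. ] 18.5
z100 276 zmed 0.1035 rect [529.9  47.8] [34.  14.4] 24.1 circ [532.7  41.5] 17.0
z110 270 zmed 0.1142 rect [532.7  49.4] [32.5 12.1] 17.4 circ [534.5  43.6] 16.2
z118 298 zmed 0.1220 rect [533.6  50.5] [31.  10.1] 14.9 circ [534.9  45.6] 15.5
z126 911 zmed 0.1332 rect [541.2  44.5] [21.2 34.1] 56.4 circ [537.8  39.5] 17.2
z134 971 zmed 0.1348 rect [540.4  46. ] [18.9 36.9] 52.1 circ [535.5  39.7] 18.5
z142 388 zmed 0.1464 rect [525.8  48.7] [26.8  5.3] 5.9 circ [526.   46.6] 13.4
scene
z30 157 zmed 0.0346 rect [548.2  34.4] [40.6 96.9] 67.4 circ [548.8  35.3] 50.6
z50 87 zmed 0.0538 rect [555.9  47.6] [67.5 85.1] 87.7 circ [561.3  47.3] 48.2
z70 34 zmed 0.0736 rect [535.4  49.4] [11.4 31.8] 59.5 circ [532.5  44.4] 15.9
z90 74 zmed 0.0942 rect [535.5  48. ] [17.8 37.1] 63.1 circ [531.5  40.1] 18.5
z100 60 zmed 0.1042 rect [538.4  48.1] [14.1 32.9] 60.2 circ [535.4  42.9] 16.5
z110 59 zmed 0.1139 rect [536.7  48.2] [15.7 34.5] 75.3 circ [535.2  42.2] 17.3
z118 59 zmed 0.1222 rect [541.5  48.2] [14.4 32.6] 55.1 circ [538.1  43.3] 16.4
z126 134 zmed 0.1325 rect [539.7  42.2] [26.7 33.4] 30.6 circ [537.   40.5] 16.9
z134 80 zmed 0.1349 rect [536.9  42.1] [24.3 33.6] 33.3 circ [532.9  40.4] 17.8
z142 60 zmed 0.1465 rect [526.6  45.9] [13.5 29.6] 72.3 circ [525.   40.9] 14.9
top
z30 0
z50 0
z70 0
z90 0
z100 0
z110 0
z118 0
z126 0
z134 0
z142 0
```

View pics/w3b.png

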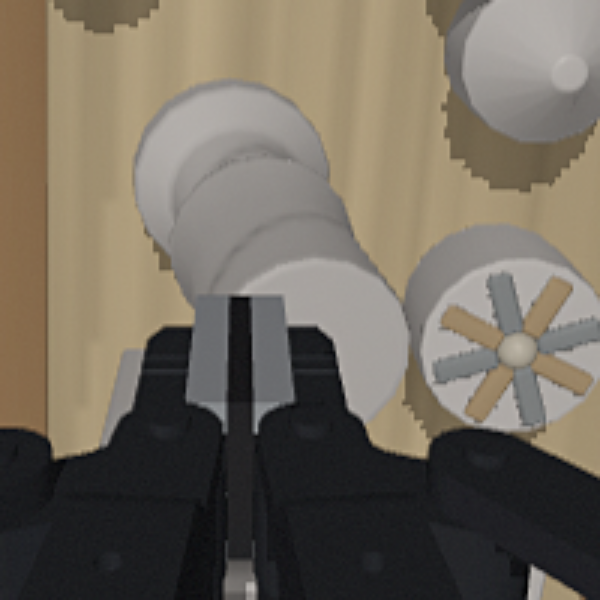

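```bash
python3 - <<'E'
from h import *
im,d,K,Rc,e=cam("wrist"); P=cloud(d,K,Rc,e)
for v in range(236,300,5): print(v,[tuple(np.round(P[v,u]*1000).astype(int)) for u in (260,268,275,288,293,300,310)])
E
```

```text
236 [(np.int64(515), np.int64(38), np.int64(95)), (np.int64(520), np.int64(45), np.int64(113)), (np.int64(524), np.int64(49), np.int64(122)), (np.int64(530), np.int64(53), np.int64(131)), (np.int64(532), np.int64(54), np.int64(134)), (np.int64(535), np.int64(55), np.int64(135)), (np.int64(540), np.int64(55), np.int64(135))]
241 [(np.int64(516), np.int64(35), np.int64(95)), (np.int64(520), np.int64(44), np.int64(117)), (np.int64(524), np.int64(48), np.int64(127)), (np.int64(530), np.int64(53), np.int64(137)), (np.int64(532), np.int64(52), np.int64(135)), (np.int64(535), np.int64(53), np.int64(136)), (np.int64(540), np.int64(53), np.int64(135))]
246 [(np.int64(516), np.int64(29), np.int64(89)), (np.int64(521), np.int64(43), np.int64(121)), (np.int64(524), np.int64(48), np.int64(132)), (np.int64(530), np.int64(50), np.int64(135)), (np.int64(532), np.int64(50), np.int64(137)), (np.int64(536), np.int64(50), np.int64(135)), (np.int64(540), np.int64(50), np.int64(135))]
251 [(np.int64(514), np.int64(-5), np.int64(18)), (np.int64(521), np.int64(51), np.int64(146)), (np.int64(524), np.int64(5
[... 2445 characters left out ...]
 (np.int64(536), np.int64(52), np.int64(178))]
291 [(np.int64(519), np.int64(53), np.int64(184)), (np.int64(522), np.int64(51), np.int64(180)), (np.int64(524), np.int64(48), np.int64(174)), (np.int64(528), np.int64(52), np.int64(181)), (np.int64(530), np.int64(52), np.int64(181)), (np.int64(532), np.int64(54), np.int64(184)), (np.int64(535), np.int64(54), np.int64(183))]
296 [(np.int64(519), np.int64(51), np.int64(183)), (np.int64(522), np.int64(51), np.int64(184)), (np.int64(524), np.int64(46), np.int64(176)), (np.int64(528), np.int64(51), np.int64(183)), (np.int64(530), np.int64(52), np.int64(184)), (np.int64(532), np.int64(52), np.int64(184)), (np.int64(536), np.int64(52), np.int64(183))]
```

{"method": "step_arm", "body": {"commands": [0,0,-2,0,0,0,0,0,-4,0,0,0,0,0,-6,0,0,0,0,0,-9,0,0,0,0,0,-12,0,0,0,0,0,-16,0,0,0,0,0,-24,0,0,0,0,0,-34,0,0,0,0,0,-44,0,0,0,0,0,-54,0,0,0,0,0,-64,0,0,0,0,0,-74,0,0,0,0,0,-83,0,0,0,0,0,-83,0,0,0]}}

```text
time: 6.23
tcp_pos: [0.5245, 0.039, 0.2026]
eef_rot: [0.999, 0.047, 0.002, 0.0]
wrist_force: [0.5, 0.1, 0.5]
grip_width: -0.0002
```

```bash
python3 - <<'E'
from h import *
im,d,K,Rc,e=cam("wrist"); cv2.imwrite("pics/w4.png",im); P=cloud(d,K,Rc,e); o=env.get_obs()
print(o["tcp_pos"],o["grip_width"],o["wrist_force"])
boxes(P,d,[("bal",.48,.56,.005,.065,.1255,.14),("post top",.48,.57,-.07,.005,.1175,.14),("ros",.56,.65,-.03,.04,.04,.06)])
T=R.from_quat(o["eef_rot"]).inv().apply((P-o["tcp_pos"]).reshape(-1,3)).reshape(P.shape)*1000
for v in range(225,300,3): print(v,[tuple(int(t) for t in np.round(T[v,u])) for u in (268,275,288,293)])
E
```

```text
[0.5239 0.0389 0.2014] 0.00010760227680646943 [-0.525  -0.0482 -0.2767]
bal 1631 zmed 0.1333 rect [523.9  38. ] [33.  33.7] 72.9 circ [523.5  37.5] 17.2
post top 48 zmed 0.1182 rect [501.1 -24.3] [ 4.3 11.1] 0.6 circ [500.5 -24.3] 5.5
ros 1832 zmed 0.0492 rect [601.7   4.7] [49.  49.2] 0.5 circ [601.8   4.4] 25.1
225 [(-7, 7, 67), (-1, 7, 67), (8, 8, 68), (12, 8, 68)]
228 [(-7, 10, 68), (-1, 9, 67), (8, 10, 68), (12, 10, 68)]
231 [(-7, 12, 69), (-2, 12, 68), (8, 12, 69), (17, 53, 184)]
234 [(-7, 15, 69), (-2, 14, 68), (8, 15, 68), (17, 57, 184)]
237 [(-11, 55, 169), (-2, 17, 69), (11, 60, 183), (17, 60, 183)]
240 [(-10, 55, 161), (-3, 55, 160), (11, 64, 183), (17, 64, 183)]
243 [(-10, 55, 152), (-3, 55, 152), (11, 67, 183), (17, 68, 184)]
246 [(-10, 55, 144), (-3, 55, 143), (10, 57, 148), (17, 71, 184)]
249 [(-3, -11, -22), (0, -11, -23), (6, -11, -23), (8, -11, -23)]
252 [(-3, -12, -27), (0, -11, -26), (6, -11, -26), (8, -12, -27)]
255 [(-3, -11, -29), (0, -11, -28), (5, -11, -29), (8, -12, -30)]
258 [(-3, -12, -33), (0, -12, -33), (5, -11, -31), (7, -12, -33)]
261 [(-3, -12, -36), (0, -11, -34), (5, -11, -36), (7, -12, -36)]
264 [(-3, -12, -39), (0, -11, -38), (5, -12, -39), (7, -11, -38)]
267 [(-3, -11, -41), (0, -11, -41), (5, -12, -41), (7, -11, -40)]
270 [(-3, -12, -44), (0, -11, -44), (5, -11, -44), (7, -11, -44)]
273 [(-3, -11, -46), (0, -11, -46), (5, -11, -46), (7, -11, -45)]
276 [(-3, -11, -48), (0, -12, -49), (5, -12, -49), (7, -11, -48)]
279 [(-2, -11, -50), (0, -11, -51), (5, -11, -51), (7, -11, -51)]
282 [(-2, -11, -53), (0, -11, -53), (5, -12, -54), (7, -11, -53)]
285 [(-2, -12, -57), (0, -10, -53), (5, -10, -53), (6, -12, -57)]
288 [(-2, -12, -58), (0, -10, -55), (5, -13, -60), (6, -12, -59)]
291 [(-2, -12, -61), (0, -8, -54), (5, -12, -61), (6, -12, -61)]
294 [(-2, -12, -63), (0, -7, -54), (5, -12, -63), (6, -12, -63)]
297 [(-2, -12, -65), (0, -7, -57), (5, -12, -65), (6, -12, -65)]
```

View pics/w4.png

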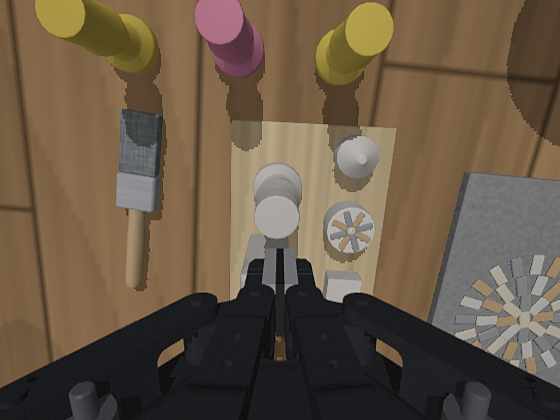

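```bash
python3 -c "
from h import *
go(.5212,.0373,.077,5.3)"
```

```text
t 6.28 tcp [0.5239 0.0389 0.2014] w 0.00010760227680646943 F [-0.525  -0.0482 -0.2767] -> shift [ -3.1462   1.3083 124.3865] rot [ 0.034  -0.1168  0.1201]
```

{"method": "step_arm", "body": {"commands": [0,0,0,0,0,0,0,0,0,0,0,0,0,0,0,0,0,0,0,0,0,0,0,0,0,0,0,0,0,0,0,0,0,0,0,0,0,0,0,0,0,0,0,0,0,0,0,0], "hand": 1}}

```text
time: 6.95
tcp_pos: [0.5232, 0.0389, 0.2001]
eef_rot: [0.999, 0.047, -0.0, -0.0]
wrist_force: [-0.4, 0.2, -0.7]
grip_width: 0.0854
```

```bash
python3 - <<'E'
from h import *
im,d,K,Rc,e=cam("wrist"); P=cloud(d,K,Rc,e); o=env.get_obs()
print(o["tcp_pos"],o["grip_width"],o["wrist_force"])
T=R.from_quat(o["eef_rot"]).inv().apply((P-o["tcp_pos"]).reshape(-1,3)).reshape(P.shape)*1000
m=(d>0)&(T[...,2]<0)&(T[...,2]>-60)&(abs(T[...,0])<70)
for s in(-1,1):
    q=T[m&(s*T[...,0]>0)&(abs(T[...,1])<25)]; print(s,q.min(0),q.max(0))
    for z in range(-60,-20,6):
        k=q[(q[:,2]>z)&(q[:,2]<z+6)]
        if len(k): print(z,k.min(0),k.max(0))
go(.5212,.0373,.077,5.3)
E
```

```text
[0.5232 0.0389 0.2002] 0.08499671809807485 [ 0.1229  0.4797 -0.1949]
-1 [-55.425  -12.1288 -59.9915] [-40.8746  11.5533 -27.9864]
-60 [-55.425  -12.0982 -59.9915] [-40.9226   9.3797 -54.0253]
-54 [-55.3462 -12.1288 -53.9957] [-40.8926  11.5316 -48.0276]
-48 [-55.043  -11.8589 -47.9854] [-40.9094  10.6506 -42.0341]
-42 [-54.9901 -11.8071 -41.9637] [-40.8746  11.5533 -36.0042]
-36 [-53.5408 -11.9177 -35.9713] [-41.0131  11.0849 -30.0066]
-30 [-42.0399  -9.1632 -29.978 ] [-41.2963   9.9589 -27.9864]
1 [ 43.2363 -12.1076 -59.9925] [ 57.7869  11.1369 -28.3008]
-60 [ 43.2363 -12.1076 -59.9925] [ 57.7869  10.7952 -54.0083]
-54 [ 43.4653 -11.9341 -53.9801] [ 57.735   10.9035 -48.0058]
-48 [ 43.4368 -11.9887 -47.9928] [ 57.4581  11.118  -42.0077]
-42 [ 43.3877 -11.8173 -41.9686] [ 57.5117  11.1369 -36.0432]
-36 [ 43.5016 -11.8235 -35.9967] [ 56.2661  10.4454 -30.0483]
-30 [ 43.69    -8.8073 -29.8666] [ 44.2898   8.584  -28.3008]
t 7.00 tcp [0.5232 0.0389 0.2002] w 0.08499671809807485 F [ 0.1229  0.4797 -0.1949] -> shift [ -2.1633   1.3986 123.1556] rot [0.0037 0.0031 0.1309]
```

{"method": "step_arm", "body": {"commands": [-1.6,1.4,20,0,0,0,-1.6,1.4,45,0,0,0,-1.6,1.4,70,0,0,0,-1.6,1.4,90,0,0,0,-1.6,1.4,105,0,0,0,-1.6,1.4,115,0,0,0,-1.6,1.4,123,0,0,0,-1.6,1.4,123,0,0,0]}}

```text
time: 7.67
tcp_pos: [0.5209, 0.0373, 0.076]
eef_rot: [0.999, 0.047, -0.001, -0.0]
wrist_force: [0.0, 0.4, -0.3]
grip_width: 0.0855
```

{"method": "step_arm", "body": {"commands": [0,0,0,0,0,0,0,0,0,0,0,0,0,0,0,0,0,0,0,0,0,0,0,0], "hand": 0, "newtons": 40}}

```text
time: 8.0
tcp_pos: [0.5224, 0.0373, 0.078]
eef_rot: [0.999, 0.047, 0.001, 0.0]
wrist_force: [0.0, -0.6, -1.0]
grip_width: 0.043
```

```bash
python3 - <<'E'
from h import *
im,d,K,Rc,e=cam("wrist"); cv2.imwrite("pics/w5.png",im)
go(.5218,.0373,.077,5.3)
E
```

```text
t 8.05 tcp [0.5223 0.0373 0.0779] w 0.04269325790823727 F [-0.1477  0.0005 -0.3273] -> shift [-0.48   -0.0221  0.8743] rot [ 0.0277 -0.0691  0.1225]
```

View pics/w5.png

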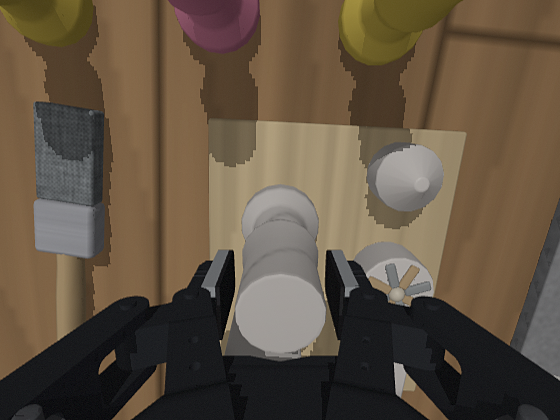

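{"method": "step_arm", "body": {"commands": [0,0,0,0,0,0,0,0,0,0,0,0,0,0,0,0,0,0,0,0,0,0,0,0,0,0,0,0,0,0], "hand": -1, "newtons": 40}}

```text
time: 8.47
tcp_pos: [0.5224, 0.0374, 0.0778]
eef_rot: [0.999, 0.047, 0.001, 0.0]
wrist_force: [0.3, -0.8, 4.6]
grip_width: 0.0328
```

```bash
python3 - <<'E'
from h import *
go(.5218,.0373,.077,5.3)
E
```

```text
t 8.47 tcp [0.5224 0.0374 0.0778] w 0.03275894310661057 F [ 0.3242 -0.8032  4.6091] -> shift [-0.6446 -0.0066  0.8162] rot [ 0.021  -0.0745  0.1273]
```

{"method": "step_arm", "body": {"commands": [0,0,-4,0,0,0,0,0,-10,0,0,0,0,0,-20,0,0,0,0,0,-34,0,0,0,0,0,-50,0,0,0,0,0,-68,0,0,0,0,0,-86,0,0,0,0,0,-104,0,0,0,0,0,-120,0,0,0,0,0,-133,0,0,0,0,0,-141,0,0,0,0,0,-145,0,0,0,0,0,-145,0,0,0]}}

```text
time: 9.55
tcp_pos: [0.522, 0.0374, 0.2227]
eef_rot: [0.999, 0.047, 0.0, 0.0]
wrist_force: [0.4, -0.3, -3.1]
grip_width: 0.0331
```

```bash
python3 - <<'E'
from h import *
im,d,K,Rc,e=cam("wrist"); cv2.imwrite("pics/w6.png",im)
go(.500,.324,.222,5.3)
E
```

```text
t 9.60 tcp [0.5215 0.0373 0.2219] w 0.03310683314881163 F [-0.0717  0.0912 -3.0439] -> shift [   5.6752 -287.4241   -0.1047] rot [0.0035 0.0274 0.1291]
```

View pics/w6.png

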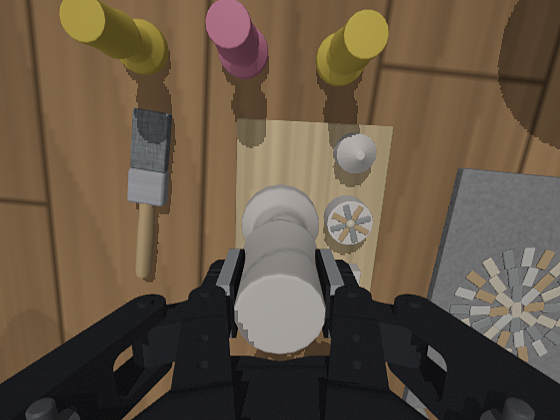

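Held straight, weight about 3.1 N. Carry to the far slab spot.

{"method": "step_arm", "body": {"commands": [0,-5,0,0,0,0,0,-14,0,0,0,0,1,-28,0,0,0,0,1,-46,0,0,0,0,2,-66,0,0,0,0,2,-88,0,0,0,0,3,-110,0,0,0,0,3,-132,0,0,0,0,3,-154,0,0,0,0,4,-176,0,0,0,0,4,-198,0,0,0,0,5,-220,0,0,0,0,5,-240,0,0,0,0,6,-258,0,0,0,0,6,-272,0,0,0,0,6,-282,0,0,0,0,6,-287,0,0,0,0,6,-287,0,0,0,0]}}

```text
time: 11.1
tcp_pos: [0.4996, 0.3251, 0.2218]
eef_rot: [0.999, 0.049, -0.001, -0.0]
wrist_force: [-0.2, 0.2, -3.0]
grip_width: 0.0329
```

```bash
python3 - <<'E'
from h import *
im,d,K,Rc,e=cam("wrist"); cv2.imwrite("pics/w7.png",im); P=cloud(d,K,Rc,e)
boxes(P,d,[("slab",.3,.62,.22,.45,.009,.020)])
go(.500,.324,.0775,5.3)
E
```

```text
slab 15886 zmed 0.0154 rect [454.4 335.1] [120.  200.9] 77.9 circ [455.1 335. ] 115.2
t 11.15 tcp [0.5002 0.3238 0.2218] w 0.03265474146615548 F [ 0.4321 -1.0022 -3.0322] -> shift [ -0.015   -0.236  144.2845] rot [0.0226 0.0497 0.1818]
```

View pics/w7.png

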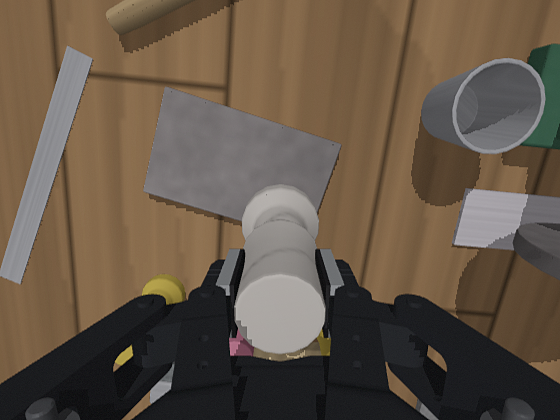

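{"method": "step_arm", "body": {"commands": [0,0,5,0,0,0,0,0,15,0,0,0,0,0,30,0,0,0,0,0,48,0,0,0,0,0,66,0,0,0,0,0,84,0,0,0,0,0,102,0,0,0,0,0,118,0,0,0,0,0,131,0,0,0,0,0,139,0,0,0,0,0,143,0,0,0,0,0,144,0,0,0,0,0,144,0,0,0]}}

```text
time: 12.23
tcp_pos: [0.5009, 0.3237, 0.0785]
eef_rot: [0.999, 0.047, 0.0, -0.0]
wrist_force: [-0.1, 0.0, -2.3]
grip_width: 0.0329
```

{"method": "step_arm", "body": {"commands": [0,0,1,0,0,0,0,0,2,0,0,0,0,0,2,0,0,0]}}

```text
time: 12.48
tcp_pos: [0.5009, 0.3238, 0.0766]
eef_rot: [0.999, 0.047, 0.0, -0.0]
wrist_force: [-0.7, -0.0, -2.1]
grip_width: 0.0332
```

{"method": "step_arm", "body": {"commands": [0,0,1,0,0,0,0,0,1,0,0,0]}}

```text
time: 12.65
tcp_pos: [0.5007, 0.3236, 0.0752]
eef_rot: [0.999, 0.047, 0.0, 0.0]
wrist_force: [-0.2, -0.3, -2.6]
grip_width: 0.0332
```

{"method": "step_arm", "body": {"commands": [0,0,1,0,0,0,0,0,1,0,0,0]}}

```text
time: 12.82
tcp_pos: [0.5008, 0.3238, 0.0749]
eef_rot: [0.999, 0.047, 0.0, 0.0]
wrist_force: [-0.1, -0.3, 2.9]
grip_width: 0.0329
```

{"method": "step_arm", "body": {"commands": [0,0,0,0,0,0,0,0,0,0,0,0,0,0,0,0,0,0,0,0,0,0,0,0,0,0,0,0,0,0,0,0,0,0,0,0], "hand": 1}}

```text
time: 13.32
tcp_pos: [0.5006, 0.3237, 0.0742]
eef_rot: [0.999, 0.047, 0.0, 0.0]
wrist_force: [-1.0, -0.2, -1.1]
grip_width: 0.0854
```

{"method": "step_arm", "body": {"commands": [0,0,-5,0,0,0,0,0,-20,0,0,0,0,0,-50,0,0,0,0,0,-80,0,0,0,0,0,-110,0,0,0,0,0,-140,0,0,0,0,0,-145,0,0,0,0,0,-145,0,0,0]}}

```text
time: 13.98
tcp_pos: [0.5017, 0.3251, 0.223]
eef_rot: [0.999, 0.047, 0.003, -0.001]
wrist_force: [0.9, -0.0, -0.4]
grip_width: 0.0853
```

```bash
python3 - <<'E'
from h import *
im,d,K,Rc,e=cam("wrist"); cv2.imwrite("pics/w8.png",im); P=cloud(d,K,Rc,e)
boxes(P,d,[("bal",.44,.56,.28,.37,.1225,.14),("bal foot",.44,.56,.28,.37,.022,.06)])
go(.5193,-.0372,.22,5.2)
E
```

```text
bal 1370 zmed 0.1302 rect [501.8 324.4] [33.1 33. ] 6.5 circ [502.1 323.9] 17.0
bal foot 671 zmed 0.0340 rect [500.6 332.2] [49.9 35. ] 8.1 circ [501.8 324.7] 25.5
t 14.03 tcp [0.501  0.3241 0.2207] w 0.08532024883909707 F [-0.4781 -0.7044 -0.3432] -> shift [-15.9565 361.4162   0.5037] rot [-0.0309 -0.143   0.2327]
```

View pics/w8.png

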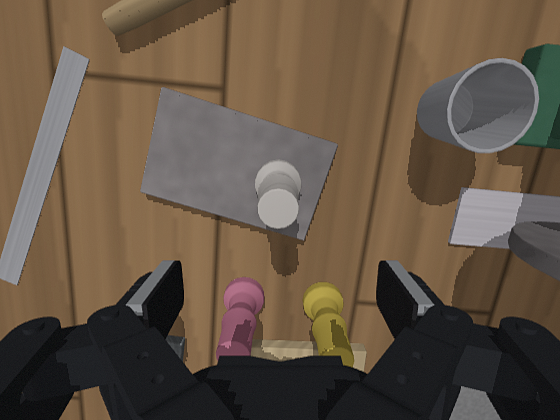

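{"method": "step_arm", "body": {"commands": [-1,15,0,0,0,0,-2,45,0,0,0,0,-4,80,0,0,0,0,-5,115,0,0,0,0,-7,150,0,0,0,0,-8,185,0,0,0,0,-10,220,0,0,0,0,-11,255,0,0,0,0,-13,290,0,0,0,0,-14,320,0,0,0,0,-15,345,0,0,0,0,-16,358,0,0,0,0,-16,361,0,0,0,0,-16,361,0,0,0,0,-16,361,0,0,0,0]}}

```text
time: 15.28
tcp_pos: [0.5186, -0.0351, 0.2188]
eef_rot: [0.999, 0.049, -0.0, -0.001]
wrist_force: [-0.4, 1.0, 0.4]
grip_width: 0.0852
```

```bash
python3 - <<'E'
from h import *
im,d,K,Rc,e=cam("wrist"); cv2.imwrite("pics/w9.png",im); P=cloud(d,K,Rc,e)
boxes(P,d,[("post top",.48,.57,-.07,.005,.1165,.14),("post all",.48,.57,-.07,.003,.09,.14),("step",.48,.57,-.07,.003,.1215,.14)])
go(.5194,-.0375,.06,5.2)
E
```

```text
post top 2426 zmed 0.1240 rect [521.3 -37.8] [41.6 42.2] 4.4 circ [521.2 -37.7] 28.3
post all 2732 zmed 0.1238 rect [521.2 -37.8] [41.8 42.5] 4.7 circ [521.1 -37.7] 28.7
step 1724 zmed 0.1244 rect [521.1 -37.6] [34.1 33.8] 5.2 circ [521.2 -37.8] 23.2
t 15.33 tcp [ 0.5187 -0.0347  0.219 ] w 0.08553950525334578 F [0.1868 0.7892 0.4466] -> shift [  0.4867   3.0005 158.9955] rot [-0.0552  0.017   0.4226]
```

View pics/w9.png

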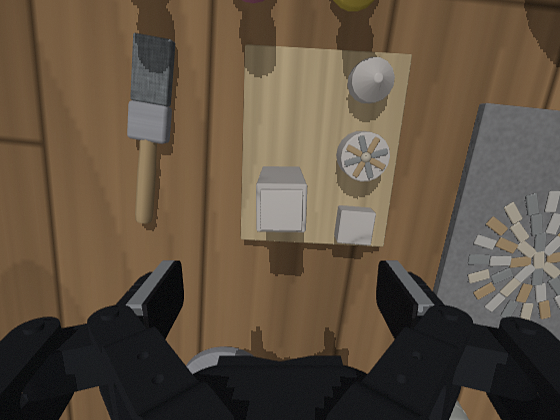

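{"method": "step_arm", "body": {"commands": [1,3.3,20,0,0,0.5,1,3.3,45,0,0,0.5,1,3.3,75,0,0,0.5,1,3.3,105,0,0,0.5,1,3.3,130,0,0,0.5,1,3.3,150,0,0,0.5,1,3.3,163,0,0,0.5,1,3.3,169,0,0,0.5,1,3.3,169,0,0,0.5]}}

```text
time: 16.08
tcp_pos: [0.5195, -0.0392, 0.0494]
eef_rot: [0.999, 0.044, -0.001, -0.0]
wrist_force: [-0.3, 0.1, 0.3]
grip_width: 0.0851
```

{"method": "step_arm", "body": {"commands": [0,0,0,0,0,0,0,0,0,0,0,0,0,0,0,0,0,0,0,0,0,0,0,0], "hand": 0.2, "newtons": 50}}

```text
time: 16.42
tcp_pos: [0.5209, -0.0406, 0.0512]
eef_rot: [0.999, 0.043, 0.001, 0.0]
wrist_force: [0.8, -1.0, -0.1]
grip_width: 0.0515
```

```bash
python3 - <<'E'
from h import *
im,d,K,Rc,e=cam("wrist"); cv2.imwrite("pics/w10.png",im)
go(.5197,-.038,.05,4.9)
E
```

```text
t 16.47 tcp [ 0.5207 -0.0407  0.051 ] w 0.05127487807329425 F [-1.1735 -0.3309 -0.1344] -> shift [-0.8197 -2.7365  1.0383] rot [ 0.0451 -0.0815  0.0113]
```

View pics/w10.png

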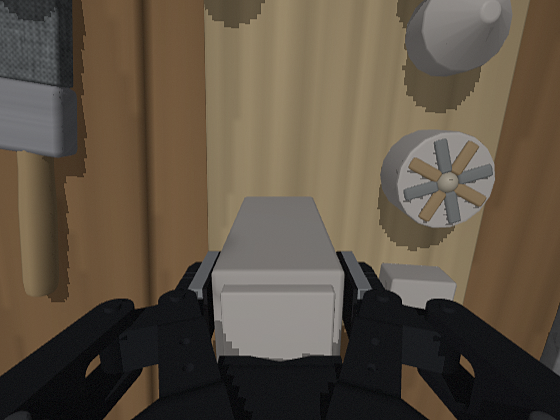

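{"method": "step_arm", "body": {"commands": [-0.8,-2.6,0,0,0,0,-0.8,-2.6,0,0,0,0,-0.8,-2.6,0,0,0,0]}}

```text
time: 16.72
tcp_pos: [0.5191, -0.0377, 0.0503]
eef_rot: [0.999, 0.043, 0.0, 0.0]
wrist_force: [0.1, 1.1, -0.6]
grip_width: 0.0514
```

{"method": "step_arm", "body": {"commands": [0,0,0,0,0,0,0,0,0,0,0,0,0,0,0,0,0,0,0,0,0,0,0,0,0,0,0,0,0,0], "hand": -1, "newtons": 50}}

```text
time: 17.13
tcp_pos: [0.5193, -0.0379, 0.0504]
eef_rot: [0.999, 0.043, 0.0, 0.0]
wrist_force: [0.5, 0.9, 3.1]
grip_width: 0.041
```

```bash
python3 - <<'E'
from h import *
go(.5197,-.038,.05,4.9)
print(R.from_quat(env.get_obs()["eef_rot"]).as_matrix())
E
```

```text
t 17.13 tcp [ 0.5193 -0.0379  0.0504] w 0.040987970711324304 F [0.5477 0.9253 3.1379] -> shift [0.3656 0.1295 0.4251] rot [ 0.0079 -0.0184  0.0291]
[[ 0.9963  0.0859  0.0003]
 [ 0.0859 -0.9963 -0.0001]
 [ 0.0003  0.0001 -1.    ]]
```

{"method": "step_arm", "body": {"commands": [0,0,-4,0,0,0,0,0,-10,0,0,0,0,0,-20,0,0,0,0,0,-34,0,0,0,0,0,-50,0,0,0,0,0,-68,0,0,0,0,0,-86,0,0,0,0,0,-104,0,0,0,0,0,-120,0,0,0,0,0,-134,0,0,0,0,0,-144,0,0,0,0,0,-150,0,0,0,0,0,-150,0,0,0]}}

```text
time: 18.22
tcp_pos: [0.5197, -0.0379, 0.2015]
eef_rot: [0.999, 0.043, 0.001, 0.0]
wrist_force: [-0.3, 0.2, -4.7]
grip_width: 0.0414
```

```bash
python3 - <<'E'
from h import *
go(.4025,.345,.20,4.9)
E
```

```text
t 18.22 tcp [ 0.5197 -0.0379  0.2015] w 0.04139102726895476 F [-0.26    0.1591 -4.7053] -> shift [ -83.8743 -391.5831    0.9715] rot [ 0.0527 -0.1076  0.0271]
```

{"method": "step_arm", "body": {"commands": [-1,-5,0,0,0,0,-3,-15,0,0,0,0,-6,-30,0,0,0,0,-11,-50,0,0,0,0,-16,-74,0,0,0,0,-21,-100,0,0,0,0,-27,-126,0,0,0,0,-33,-152,0,0,0,0,-38,-178,0,0,0,0,-44,-204,0,0,0,0,-49,-230,0,0,0,0,-55,-256,0,0,0,0,-60,-282,0,0,0,0,-66,-308,0,0,0,0,-71,-332,0,0,0,0,-76,-354,0,0,0,0,-80,-372,0,0,0,0,-82,-384,0,0,0,0,-84,-390,0,0,0,0,-84,-392,0,0,0,0]}}

```text
time: 19.88
tcp_pos: [0.3993, 0.3473, 0.1998]
eef_rot: [0.999, 0.045, -0.001, -0.0]
wrist_force: [-0.8, -0.1, -3.5]
grip_width: 0.0417
```

```bash
python3 - <<'E'
from h import *
im,d,K,Rc,e=cam("wrist"); cv2.imwrite("pics/w11.png",im)
go(.4025,.345,.050,4.9)
E
```

```text
t 19.93 tcp [0.4002 0.3465 0.1998] w 0.0412321624742804 F [ 0.0456  0.4277 -4.0751] -> shift [  2.3084   1.6927 149.816 ] rot [0.0083 0.0528 0.1819]
```

View pics/w11.png

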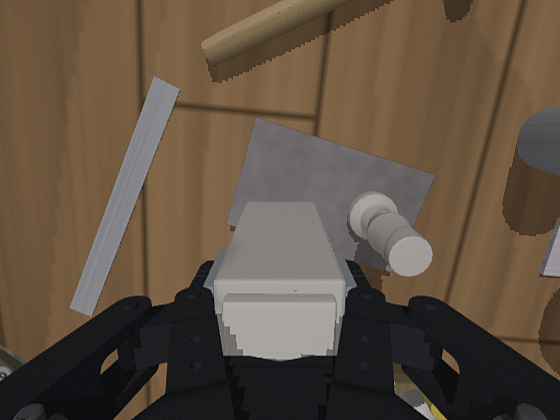

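{"method": "step_arm", "body": {"commands": [0,1,5,0,0,0,0,1,15,0,0,0,0,1,30,0,0,0,0,1,48,0,0,0,0,1,66,0,0,0,0,1,84,0,0,0,0,1,102,0,0,0,0,1,120,0,0,0,0,1,134,0,0,0,0,1,144,0,0,0,0,1,149,0,0,0,0,1,150,0,0,0,0,1,150,0,0,0]}}

```text
time: 21.02
tcp_pos: [0.402, 0.3445, 0.0503]
eef_rot: [0.999, 0.043, 0.0, -0.0]
wrist_force: [0.3, -1.2, -4.9]
grip_width: 0.0413
```

{"method": "step_arm", "body": {"commands": [0,0,1,0,0,0,0,0,1,0,0,0]}}

```text
time: 21.18
tcp_pos: [0.4024, 0.3449, 0.0499]
eef_rot: [0.999, 0.043, 0.001, -0.0]
wrist_force: [-0.5, 1.1, -4.4]
grip_width: 0.0415
```

{"method": "step_arm", "body": {"commands": [0,0,1,0,0,0,0,0,2,0,0,0]}}

```text
time: 21.35
tcp_pos: [0.4022, 0.3446, 0.0476]
eef_rot: [0.999, 0.043, 0.001, -0.0]
wrist_force: [-0.4, 1.1, -4.7]
grip_width: 0.0417
```

{"method": "step_arm", "body": {"commands": [0,0,1,0,0,0,0,0,1,0,0,0]}}

```text
time: 21.52
tcp_pos: [0.4023, 0.3446, 0.0474]
eef_rot: [0.999, 0.043, 0.0, 0.0]
wrist_force: [-2.0, -2.4, 4.0]
grip_width: 0.0412
```

{"method": "step_arm", "body": {"commands": [0,0,0,0,0,0,0,0,0,0,0,0,0,0,0,0,0,0,0,0,0,0,0,0], "hand": 0.6}}

```text
time: 21.85
tcp_pos: [0.402, 0.3447, 0.0464]
eef_rot: [0.999, 0.043, 0.0, -0.0]
wrist_force: [0.0, 0.2, 0.3]
grip_width: 0.0682
```

{"method": "step_arm", "body": {"commands": [0,0,-5,0,0,0,0,0,-20,0,0,0,0,0,-50,0,0,0,0,0,-80,0,0,0,0,0,-110,0,0,0,0,0,-140,0,0,0,0,0,-170,0,0,0,0,0,-185,0,0,0,0,0,-185,0,0,0]}}

```text
time: 22.6
tcp_pos: [0.4032, 0.3466, 0.2363]
eef_rot: [0.999, 0.043, 0.004, -0.002]
wrist_force: [0.1, 1.4, 0.1]
grip_width: 0.0685
```

```bash
python3 - <<'E'
from h import *
im,d,K,Rc,e=cam("wrist"); cv2.imwrite("pics/w12.png",im); P=cloud(d,K,Rc,e)
boxes(P,d,[("bal",.46,.56,.28,.37,.1225,.14),("post",.35,.45,.3,.4,.1135,.14)])
go(.6,.0045,.21,5)
E
```

```text
bal 1205 zmed 0.1301 rect [501.5 324.1] [33.4 33.1] 31.7 circ [501.6 323.9] 17.1
post 2116 zmed 0.1210 rect [403.6 345.2] [41.9 41.3] 4.9 circ [403.7 344.7] 28.7
t 22.65 tcp [0.4025 0.3456 0.2339] w 0.0681038649155316 F [-0.3269  0.2984 -0.9773] -> shift [167.2455 356.8603  24.1902] rot [-0.0784 -0.2544 -0.0584]
```

View pics/w12.png

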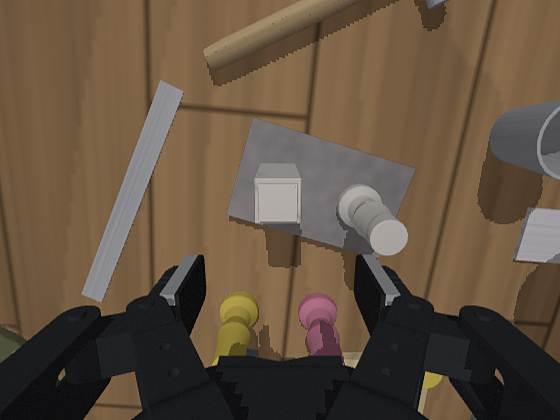

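{"method": "step_arm", "body": {"commands": [6,12,0,0,0,0,18,40,0,0,0,0,34,73,0,0,0,0,50,106,0,0,0,0,66,140,0,0,0,0,81,173,0,0,0,0,97,206,0,0,0,0,112,240,0,0,0,0,128,273,5,0,0,0,143,306,15,0,0,0,155,332,24,0,0,0,164,350,50,0,0,0,167,357,75,0,0,0,167,357,85,0,0,0,167,357,85,0,0,0,167,357,85,0,0,0]}}

```text
time: 23.98
tcp_pos: [0.598, 0.0047, 0.1461]
eef_rot: [0.999, 0.044, -0.001, -0.001]
wrist_force: [0.3, 0.6, 0.5]
grip_width: 0.0681
```

```bash
python3 - <<'E'
from h import *
im,d,K,Rc,e=cam("wrist"); cv2.imwrite("pics/w13.png",im); P=cloud(d,K,Rc,e)
boxes(P,d,[("ros",.56,.65,-.03,.04,.04,.06),("bead",.56,.65,-.03,.04,.0505,.06),("cone",.56,.65,.045,.12,.025,.07),("sq",.56,.65,-.11,-.045,.035,.05)])
go(.6,.0043,-.002,5)
E
```

```text
ros 2813 zmed 0.0492 rect [601.9   4.8] [49.2 48.6] 7.4 circ [602.3   4.6] 25.0
bead 829 zmed 0.0511 rect [602.3   4.7] [40.8 41. ] 1.5 circ [602.2   4.6] 21.7
cone 2301 zmed 0.0474 rect [599.4  77.5] [40.7 40.5] 4.3 circ [599.2  77.7] 20.8
sq 1709 zmed 0.0422 rect [606.8 -72.5] [38.  38.7] 0.6 circ [606.9 -73. ] 26.0
t 24.03 tcp [0.5989 0.0051 0.1473] w 0.06841361192775752 F [0.4735 0.2961 0.199 ] -> shift [  0.9265   0.9472 149.306 ] rot [-0.0318 -0.0541  0.0745]
```

View pics/w13.png

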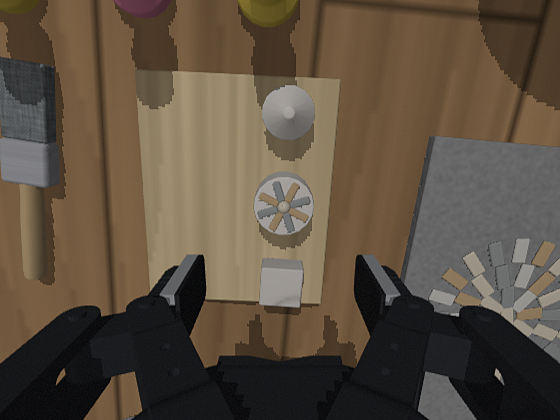

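```bash
python3 - <<'E'
from h import *
z=np.load("top0.npz"); P=cloud(z["d"],z["K"],z["Rc"],z["e"]); Q=P[z["d"]>0]
for a in range(600,720,10):
    m=(Q[:,0]*1000>a)&(Q[:,0]*1000<a+10)&(abs(Q[:,1])<.04); print(a,np.round(np.percentile(Q[m][:,2]*1000,[5,50,95]),1))
E
```

```text
600 [16.4 48.1 53.3]
610 [14.7 45.7 51.7]
620 [15.4 18.2 46.7]
630 [15.1 18.  21.3]
640 [-2.1  1.8 19. ]
650 [-3.2 -0.   2.8]
660 [-3.   0.7  3.2]
670 [-3.2 -0.1  3.2]
680 [-2.8 -0.1  2.8]
690 [-3.1  0.1  3.1]
700 [-3.9 -0.3  2.9]
710 [-3.2  0.2  3.7]
```

{"method": "step_arm", "body": {"commands": [1.7,0.9,10,0,0,0,1.7,0.9,30,0,0,0,1.7,0.9,55,0,0,0,1.7,0.9,80,0,0,0,1.7,0.9,90,0,0,0,1.7,0.9,90,0,0,0,1.7,0.9,90,0,0,0]}}

```text
time: 24.62
tcp_pos: [0.6011, 0.0029, 0.0569]
eef_rot: [0.999, 0.043, 0.0, -0.0]
wrist_force: [0.7, -0.3, 0.3]
grip_width: 0.0686
```

```bash
python3 - <<'E'
from h import *
im,d,K,Rc,e=cam("wrist"); cv2.imwrite("pics/w14.png",im)
go(.6006,.0043,-.002,5)
E
```

```text
t 24.67 tcp [0.6018 0.0029 0.0578] w 0.06842899032604617 F [0.0955 0.9534 0.4936] -> shift [-1.2035 -1.4962 59.7727] rot [ 0.0096 -0.1356 -0.0371]
```

View pics/w14.png

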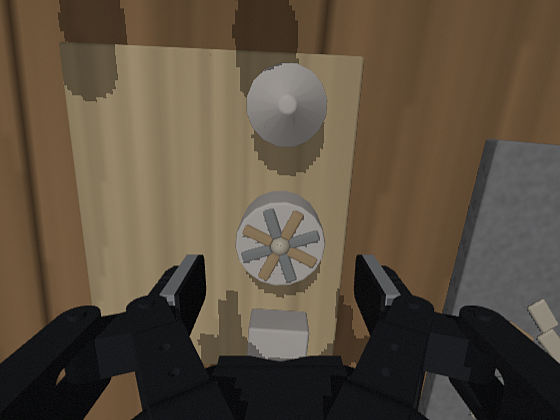

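{"method": "step_arm", "body": {"commands": [-1,-1.4,15,0,0,0,-1,-1.4,32,0,0,0,-1,-1.4,46,0,0,0,-1,-1.4,55,0,0,0,-1,-1.4,59,0,0,0,-1,-1.4,60,0,0,0,-1,-1.4,60,0,0,0]}}

```text
time: 25.25
tcp_pos: [0.5999, 0.0037, -0.0034]
eef_rot: [0.999, 0.043, 0.0, 0.0]
wrist_force: [-0.1, 0.3, -0.1]
grip_width: 0.0683
```

{"method": "step_arm", "body": {"commands": [0,0,0,0,0,0,0,0,0,0,0,0,0,0,0,0,0,0,0,0,0,0,0,0,0,0,0,0,0,0], "hand": -1, "newtons": 40}}

```text
time: 25.67
tcp_pos: [0.6015, 0.004, 0.0002]
eef_rot: [0.999, 0.043, 0.002, 0.001]
wrist_force: [-3.9, -0.6, 16.9]
grip_width: 0.0492
```

```bash
python3 - <<'E'
from h import *
im,d,K,Rc,e=cam("wrist"); cv2.imwrite("pics/w15.png",im)
go(.6006,.0043,.17,5)
E
```

```text
t 25.72 tcp [0.6015 0.004  0.0002] w 0.0490144845129632 F [-5.5469 -0.2703 17.6421] -> shift [  -0.3226   -0.1321 -169.8226] rot [ 0.0902 -0.192  -0.0763]
```

View pics/w15.png

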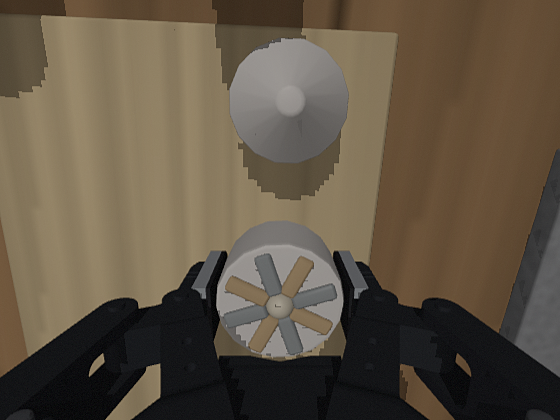

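{"method": "step_arm", "body": {"commands": [0,0,-3,0,0,0,0,0,-8,0,0,0,0,0,-18,0,0,0,0,0,-32,0,0,0,0,0,-50,0,0,0,0,0,-68,0,0,0,0,0,-86,0,0,0,0,0,-104,0,0,0,0,0,-120,0,0,0,0,0,-132,0,0,0,0,0,-138,0,0,0,0,0,-140,0,0,0,0,0,-140,0,0,0]}}

```text
time: 26.8
tcp_pos: [0.5996, 0.0035, 0.1364]
eef_rot: [0.999, 0.043, 0.0, 0.0]
wrist_force: [-0.3, -0.3, -1.8]
grip_width: 0.0492
```

```bash
python3 - <<'E'
from h import *
im,d,K,Rc,e=cam("wrist"); cv2.imwrite("pics/w16.png",im);P=cloud(d,K,Rc,e)
boxes(P,d,[("ros",.56,.65,-.03,.04,.175,.20),("cone",.56,.65,.045,.12,.025,.07)])
go(.4713,-.317,.14,5)
E
```

```text
ros 15207 zmed 0.1858 rect [604.1  13.1] [71.4 58.6] 44.5 circ [604.2  13. ] 44.5
cone 2494 zmed 0.0474 rect [599.3  77.7] [40.7 41. ] 5.3 circ [599.4  77.8] 20.9
t 26.85 tcp [0.5991 0.0035 0.1357] w 0.048937928501250706 F [-0.4671  0.3754 -1.917 ] -> shift [-154.8348  308.3276   -4.1611] rot [ 0.0042  0.0543 -0.0767]
```

View pics/w16.png

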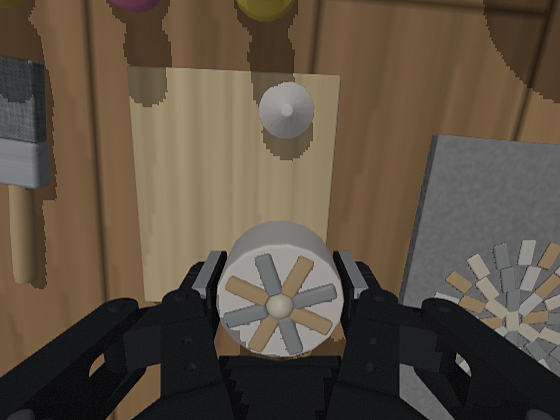

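{"method": "step_arm", "body": {"commands": [-3,6,0,0,0,0,-9,18,0,0,0,0,-18,36,0,0,0,0,-30,58,0,0,0,0,-42,82,0,0,0,0,-54,106,0,0,0,0,-66,130,0,0,0,0,-78,154,0,0,0,0,-90,178,0,0,0,0,-102,202,0,0,0,0,-114,226,0,0,0,0,-126,250,0,0,0,0,-137,272,0,0,0,0,-146,290,0,0,0,0,-152,302,0,0,0,0,-155,308,0,0,0,0,-155,308,0,0,0,0,-155,308,0,0,0,0]}}

```text
time: 28.35
tcp_pos: [0.4719, -0.3154, 0.1359]
eef_rot: [0.999, 0.043, 0.0, -0.001]
wrist_force: [0.5, 0.7, -1.2]
grip_width: 0.0489
```

```bash
python3 - <<'E'
from h import *
o=env.get_obs()
im,d,K,Rc,e=cam("wrist"); cv2.imwrite("pics/w17.png",im);P=cloud(d,K,Rc,e)
m=(d>0)&(P[...,2]>.018)&(P[...,2]<.04)&(abs(P[...,0]-.471)<.08)&(abs(P[...,1]+.317)<.08)
q=P[m];print(len(q),np.percentile(q[:,2],[5,50,95]));c,r=cv2.minEnclosingCircle((q[:,:2]*1000).astype(np.float32));print("tt",c,r)
dark=m&(im.max(-1)<60)&(P[...,2]>.026); q=P[dark]; print(len(q)); 
if len(q)>10: print("pad",cv2.minEnclosingCircle((q[:,:2]*1000).astype(np.float32)),np.median(q[:,2]))
s=cv2.HoughCircles
go(.4713,-.317,.14,5)
im,d,K,Rc,e=cam("top"); P=cloud(d,K,Rc,e); cv2.imwrite("pics/t17.png",cv2.resize(im[150:300,320:480],None,fx=4,fy=4))
E
```

```text
11660 [0.0273 0.0287 0.031 ]
tt (473.70037841796875, -317.49322509765625) 59.9034423828125
3440
pad ((473.7032165527344, -317.8033447265625), 31.837833404541016) 0.030354360598510544
t 28.40 tcp [ 0.4723 -0.3148  0.1361] w 0.04912568670726803 F [ 0.0119  0.0931 -0.977 ] -> shift [-1.1614  2.1082 -3.9271] rot [-0.0612 -0.0167  0.0474]
```

View pics/w17.png

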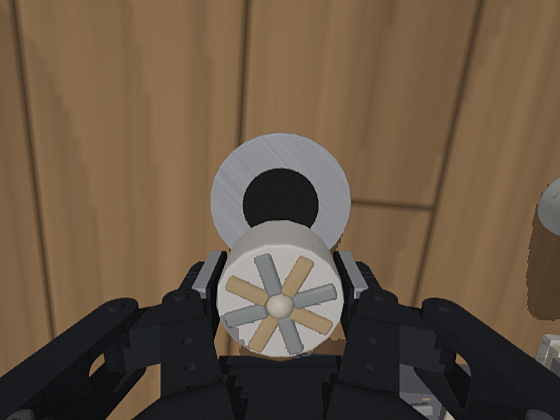

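{"method": "step_arm", "body": {"commands": [-0.3,3,6,0,0,0,-0.3,3,18,0,0,0,-0.3,3,34,0,0,0,-0.3,3,52,0,0,0,-0.3,3,70,0,0,0,-0.3,3,88,0,0,0,-0.3,3,103,0,0,0,-0.3,3,113,0,0,0,-0.3,3,117,0,0,0,-0.3,3,118,0,0,0,-0.3,3,118,0,0,0,-0.3,3,118,0,0,0]}}

```text
time: 29.45
tcp_pos: [0.4722, -0.3198, 0.019]
eef_rot: [0.999, 0.043, 0.001, 0.001]
wrist_force: [0.6, 0.1, -0.2]
grip_width: 0.0492
```

{"method": "step_arm", "body": {"commands": [0,0,1,0,0,0,0,0,2,0,0,0,0,0,2,0,0,0]}}

```text
time: 29.7
tcp_pos: [0.4717, -0.3198, 0.0165]
eef_rot: [0.999, 0.043, 0.0, 0.0]
wrist_force: [-0.3, -0.2, -1.7]
grip_width: 0.0491
```

{"method": "step_arm", "body": {"commands": [0.4,-2,1,0,0,0,0.4,-2,2,0,0,0,0.4,-2,3,0,0,0,0.4,-2,3,0,0,0]}}

```text
time: 30.03
tcp_pos: [0.4716, -0.3174, 0.013]
eef_rot: [0.999, 0.043, -0.0, -0.0]
wrist_force: [-0.1, -0.0, -1.5]
grip_width: 0.0491
```

{"method": "step_arm", "body": {"commands": [0,0,1,0,0,0,0,0,1,0,0,0]}}

```text
time: 30.2
tcp_pos: [0.4718, -0.3176, 0.0123]
eef_rot: [0.999, 0.043, -0.0, 0.0]
wrist_force: [0.7, -0.4, -0.9]
grip_width: 0.0489
```

{"method": "step_arm", "body": {"commands": [0,0,1,0,0,0,0,0,1,0,0,0]}}

```text
time: 30.37
tcp_pos: [0.4718, -0.3176, 0.0122]
eef_rot: [0.999, 0.043, -0.0, 0.0]
wrist_force: [-3.1, 2.7, 7.0]
grip_width: 0.0489
```

{"method": "step_arm", "body": {"commands": [0,0,0.7,0,0,0,0,0,0.7,0,0,0]}}

```text
time: 30.53
tcp_pos: [0.4718, -0.3177, 0.0122]
eef_rot: [0.999, 0.043, -0.0, 0.0]
wrist_force: [-4.6, 3.1, 11.1]
grip_width: 0.0493
```

Contact. Release and rise.

{"method": "step_arm", "body": {"commands": [0,0,0,0,0,0,0,0,0,0,0,0,0,0,0,0,0,0,0,0,0,0,0,0], "hand": 0.6}}

```text
time: 30.87
tcp_pos: [0.4717, -0.3176, 0.0104]
eef_rot: [0.999, 0.043, 0.0, 0.0]
wrist_force: [0.3, -0.2, 0.8]
grip_width: 0.0685
```

{"method": "step_arm", "body": {"commands": [0,0,-5,0,0,0,0,0,-20,0,0,0,0,0,-50,0,0,0,0,0,-85,0,0,0,0,0,-120,0,0,0,0,0,-155,0,0,0,0,0,-190,0,0,0,0,0,-215,0,0,0,0,0,-225,0,0,0,0,0,-225,0,0,0]}}

```text
time: 31.7
tcp_pos: [0.4732, -0.3181, 0.2384]
eef_rot: [0.999, 0.043, 0.002, 0.002]
wrist_force: [-0.4, 0.5, 0.3]
grip_width: 0.0682
```

```bash
python3 - <<'E'
from h import *
im,d,K,Rc,e=cam("wrist"); cv2.imwrite("pics/w18.png",im); P=cloud(d,K,Rc,e)
boxes(P,d,[("ros",.43,.52,-.36,-.27,.055,.08),("tt",.39,.56,-.4,-.23,.02,.034)])
go(.5005,.3237,.23,5.4)
E
```

```text
ros 1707 zmed 0.0614 rect [ 473.2 -316.6] [48.7 48.2] 4.5 circ [ 473.1 -317.1] 24.9
tt 6558 zmed 0.0284 rect [ 474.  -317.2] [118.6 118.6] 2.8 circ [ 473.8 -317.3] 59.9
t 31.75 tcp [ 0.4721 -0.3177  0.236 ] w 0.06800846575449825 F [-0.2109 -0.376  -0.2799] -> shift [  83.3698 -636.6102    5.243 ] rot [ 0.0762 -0.0539 -0.4756]
```

View pics/w18.png

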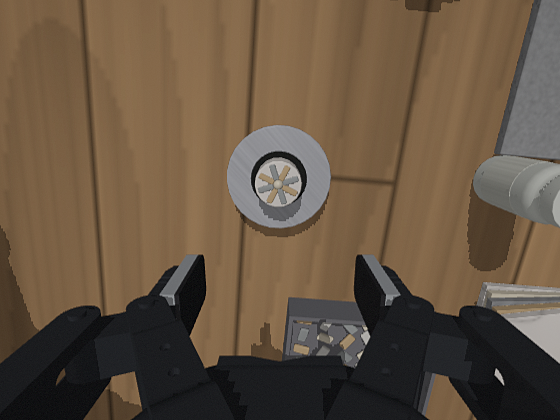

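{"method": "step_arm", "body": {"commands": [1,-10,0,0,0,0,4,-34,0,0,0,0,9,-70,0,0,0,0,14,-106,0,0,0,0,19,-142,0,0,0,0,23,-178,0,0,0,0,28,-214,0,0,0,0,33,-250,0,0,0,0,37,-286,0,0,0,0,42,-322,0,0,0,0,47,-358,0,0,0,0,52,-394,0,0,0,0,56,-430,0,0,0,0,61,-466,0,0,0,0,66,-502,0,0,0,0,70,-538,0,0,0,0,75,-572,0,0,0,0,79,-602,0,0,0,0,82,-624,0,0,0,0,83,-637,0,0,0,-0.5]}}

```text
time: 33.42
tcp_pos: [0.4966, 0.3278, 0.2328]
eef_rot: [0.999, 0.05, -0.002, -0.0]
wrist_force: [-0.7, -0.1, 0.2]
grip_width: 0.0681
```

{"method": "step_arm", "body": {"commands": [0,0,0,0,0,0,0,0,0,0,0,0,0,0,0,0,0,0], "hand": 1}}

```text
time: 33.67
tcp_pos: [0.4992, 0.323, 0.2341]
eef_rot: [0.999, 0.047, -0.001, 0.001]
wrist_force: [-0.3, -0.3, 0.3]
grip_width: 0.0853
```

```bash
python3 - <<'E'
from h import *
im,d,K,Rc,e=cam("wrist"); cv2.imwrite("pics/w19.png",im); P=cloud(d,K,Rc,e)
boxes(P,d,[("bal",.46,.56,.28,.37,.1225,.14),("post",.35,.45,.3,.4,.1135,.14)])
go(.5007,.3238,.0749,5.4)
E
```

```text
bal 1270 zmed 0.1302 rect [501.8 324.4] [32.8 32.9] 4.2 circ [502. 324.] 17.0
post 2366 zmed 0.1210 rect [403.9 344.8] [42.1 41.2] 5.2 circ [404.1 344.7] 28.5
t 33.72 tcp [0.4997 0.3226 0.2345] w 0.08522976626414816 F [-0.2203 -0.9803 -0.1375] -> shift [  1.3313  -1.35   159.6058] rot [ 0.0988  0.0712 -0.0606]
```

View pics/w19.png

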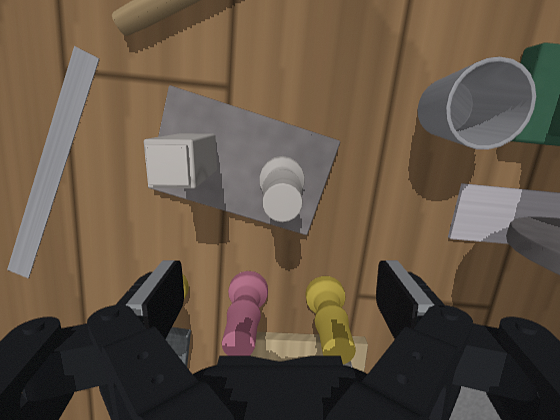

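{"method": "step_arm", "body": {"commands": [1.3,-1.3,20,0,0,0,1.3,-1.3,45,0,0,0,1.3,-1.3,75,0,0,0,1.3,-1.3,105,0,0,0,1.3,-1.3,130,0,0,0,1.3,-1.3,148,0,0,0,1.3,-1.3,157,0,0,0,1.3,-1.3,159.5,0,0,0,1.3,-1.3,159.5,0,0,0,1.3,-1.3,159.5,0,0,0], "hand": 0.5}}

```text
time: 34.55
tcp_pos: [0.5018, 0.3258, 0.0772]
eef_rot: [0.999, 0.047, 0.001, -0.0]
wrist_force: [0.4, 0.4, 0.9]
grip_width: 0.0642
```

```bash
python3 - <<'E'
from h import *
go(.5007,.3238,.0749,5.4)
E
```

```text
t 34.55 tcp [0.5018 0.3258 0.0772] w 0.06421436981114172 F [0.4254 0.4215 0.9103] -> shift [-1.2395  1.8913  2.3444] rot [-0.0369 -0.0993 -0.0177]
```

{"method": "step_arm", "body": {"commands": [-1.0,1.7,1.5,0,0,0,-1.0,1.7,1.5,0,0,0,-1.0,1.7,1.5,0,0,0]}}

```text
time: 34.8
tcp_pos: [0.5005, 0.3239, 0.0752]
eef_rot: [0.999, 0.047, 0.001, -0.0]
wrist_force: [0.3, -0.1, -0.3]
grip_width: 0.064
```

{"method": "step_arm", "body": {"commands": [0,0,0,0,0,0,0,0,0,0,0,0]}}

```text
time: 34.97
tcp_pos: [0.5002, 0.324, 0.0748]
eef_rot: [0.999, 0.047, 0.0, -0.0]
wrist_force: [-0.1, 0.5, 0.7]
grip_width: 0.0644
```

{"method": "step_arm", "body": {"commands": [0,0,0,0,0,0,0,0,0,0,0,0,0,0,0,0,0,0,0,0,0,0,0,0,0,0,0,0,0,0,0,0,0,0,0,0], "hand": -1, "newtons": 40}}

```text
time: 35.47
tcp_pos: [0.5005, 0.324, 0.0747]
eef_rot: [0.999, 0.047, 0.0, -0.0]
wrist_force: [0.9, 0.2, 1.9]
grip_width: 0.0329
```

{"method": "step_arm", "body": {"commands": [0,0,-4,0,0,0,0,0,-10,0,0,0,0,0,-20,0,0,0,0,0,-34,0,0,0,0,0,-50,0,0,0,0,0,-68,0,0,0,0,0,-86,0,0,0,0,0,-104,0,0,0,0,0,-120,0,0,0,0,0,-134,0,0,0,0,0,-143,0,0,0,0,0,-147,0,0,0,0,0,-147,0,0,0]}}

```text
time: 36.55
tcp_pos: [0.5003, 0.3242, 0.2225]
eef_rot: [0.999, 0.047, 0.001, -0.0]
wrist_force: [-0.2, -0.4, -3.0]
grip_width: 0.0332
```

```bash
python3 - <<'E'
from h import *
im,d,K,Rc,e=cam("wrist"); cv2.imwrite("pics/w20.png",im)
go(.5222,.0374,.222,5.4)
E
```

```text
t 36.60 tcp [0.5    0.3238 0.2214] w 0.03333639008756817 F [-1.0674  0.5591 -3.0741] -> shift [ -4.9632 287.2047  -0.4858] rot [0.0158 0.002  0.0249]
```

View pics/w20.png

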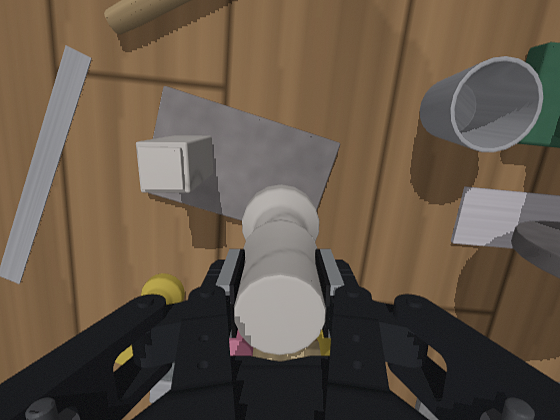

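{"method": "step_arm", "body": {"commands": [0,5,0,0,0,0,0,14,0,0,0,0,-1,28,0,0,0,0,-1,46,0,0,0,0,-1,66,0,0,0,0,-2,88,0,0,0,0,-2,110,0,0,0,0,-2,132,0,0,0,0,-3,154,0,0,0,0,-3,176,0,0,0,0,-3,198,0,0,0,0,-4,220,0,0,0,0,-4,240,0,0,0,0,-5,258,0,0,0,0,-5,272,0,0,0,0,-5,282,0,0,0,0,-5,287,0,0,0,0,-5,287,0,0,0,0,-5,287,0,0,0,0]}}

```text
time: 38.18
tcp_pos: [0.522, 0.0382, 0.2213]
eef_rot: [0.999, 0.047, -0.0, -0.0]
wrist_force: [-0.3, 0.5, -3.0]
grip_width: 0.0329
```

```bash
python3 - <<'E'
from h import *
go(.5222,.0374,.08,5.4)
E
```

```text
t 38.18 tcp [0.522  0.0382 0.2213] w 0.032901326562121455 F [-0.2993  0.5336 -3.0074] -> shift [  0.1914   0.9238 141.3188] rot [-0.0332  0.0202  0.0434]
```

{"method": "step_arm", "body": {"commands": [0,0,5,0,0,0,0,0,15,0,0,0,0,0,30,0,0,0,0,0,48,0,0,0,0,0,66,0,0,0,0,0,84,0,0,0,0,0,102,0,0,0,0,0,118,0,0,0,0,0,130,0,0,0,0,0,137,0,0,0,0,0,139,0,0,0,0,0,139,0,0,0,0,0,139,0,0,0]}}

```text
time: 39.27
tcp_pos: [0.5228, 0.038, 0.0831]
eef_rot: [0.999, 0.047, 0.001, -0.0]
wrist_force: [0.7, 0.0, -2.9]
grip_width: 0.0335
```

```bash
python3 - <<'E'
from h import *
go(.5222,.0374,.0777,5.4)
E
```

```text
t 39.27 tcp [0.5228 0.038  0.0831] w 0.03348042122591976 F [ 0.6538  0.0463 -2.8828] -> shift [-0.7056  0.5116  5.4324] rot [ 0.003  -0.0683  0.043 ]
```

{"method": "step_arm", "body": {"commands": [-0.5,0.5,1,0,0,0,-0.5,0.5,2,0,0,0,-0.5,0.5,3,0,0,0,-0.5,0.5,4,0,0,0,-0.5,0.5,4,0,0,0]}}

```text
time: 39.68
tcp_pos: [0.5217, 0.037, 0.0784]
eef_rot: [0.999, 0.047, -0.0, 0.0]
wrist_force: [0.8, -0.1, -3.7]
grip_width: 0.0327
```

{"method": "step_arm", "body": {"commands": [0,0,1,0,0,0,0,0,1,0,0,0]}}

```text
time: 39.85
tcp_pos: [0.522, 0.0371, 0.0777]
eef_rot: [0.999, 0.047, 0.0, 0.0]
wrist_force: [-0.5, -0.8, -1.9]
grip_width: 0.0329
```

{"method": "step_arm", "body": {"commands": [0,0,1,0,0,0,0,0,1,0,0,0]}}

```text
time: 40.02
tcp_pos: [0.5221, 0.0372, 0.0776]
eef_rot: [0.999, 0.047, 0.0, 0.0]
wrist_force: [-2.1, -0.8, 6.5]
grip_width: 0.0331
```

{"method": "step_arm", "body": {"commands": [0,0,0,0,0,0,0,0,0,0,0,0,0,0,0,0,0,0,0,0,0,0,0,0,0,0,0,0,0,0,0,0,0,0,0,0], "hand": 0.6}}

```text
time: 40.52
tcp_pos: [0.5218, 0.0371, 0.0764]
eef_rot: [0.999, 0.047, -0.0, -0.0]
wrist_force: [0.2, -0.4, -0.2]
grip_width: 0.0686
```

{"method": "step_arm", "body": {"commands": [0,0,-5,0,0,0,0,0,-20,0,0,0,0,0,-50,0,0,0,0,0,-80,0,0,0,0,0,-110,0,0,0,0,0,-135,0,0,0,0,0,-145,0,0,0,0,0,-145,0,0,0,0,0,-145,0,0,0]}}

```text
time: 41.27
tcp_pos: [0.5216, 0.0369, 0.2211]
eef_rot: [0.999, 0.047, -0.0, 0.0]
wrist_force: [-0.5, -1.1, -1.3]
grip_width: 0.0684
```

```bash
python3 - <<'E'
from h import *
im,d,K,Rc,e=cam("wrist"); cv2.imwrite("pics/w21.png",im); P=cloud(d,K,Rc,e)
boxes(P,d,[("bal",.48,.56,.005,.065,.1255,.14),("cone",.56,.65,.045,.12,.025,.07)])
go(.4023,.3447,.235,4.93)
E
```

```text
bal 1421 zmed 0.1333 rect [523.5  37.4] [32.4 33.4] 5.8 circ [523.6  37.4] 17.0
cone 1355 zmed 0.0467 rect [598.3  77.9] [40.7 40.6] 62.2 circ [598.9  77.9] 20.8
t 41.32 tcp [0.521  0.0368 0.2202] w 0.06871818301532061 F [-0.08   -0.3524  0.2353] -> shift [ -89.1425 -317.7245  -14.6635] rot [0.0098 0.1053 0.4861]
```

View pics/w21.png

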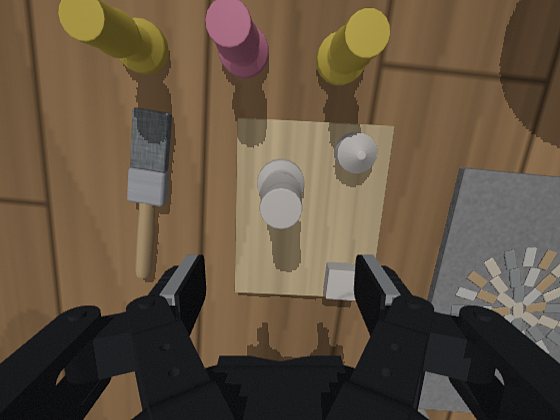

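Baluster back at (523.6, 37.4), matching the start reading (523.6, 37.5). Now the post.

{"method": "step_arm", "body": {"commands": [-3,-10,-8,0,0,0.5,-9,-33,-15,0,0,0.5,-18,-65,-15,0,0,0.5,-28,-98,-15,0,0,0.5,-37,-131,-15,0,0,0.5,-46,-164,-15,0,0,0.5,-55,-197,-15,0,0,0.5,-64,-229,-15,0,0,0.5,-73,-260,-15,0,0,0.5,-81,-288,-15,0,0,0.5,-87,-309,-15,0,0,0.5,-89,-318,-15,0,0,0.5,-89,-318,-15,0,0,0.5,-89,-318,-15,0,0,0.5,-89,-318,-15,0,0,0.5]}}

```text
time: 42.57
tcp_pos: [0.4032, 0.3443, 0.2359]
eef_rot: [0.999, 0.042, -0.0, 0.001]
wrist_force: [0.9, -0.6, 0.3]
grip_width: 0.0681
```

```bash
python3 - <<'E'
from h import *
im,d,K,Rc,e=cam("wrist"); P=cloud(d,K,Rc,e)
boxes(P,d,[("post",.35,.45,.3,.4,.1135,.14)])
go(.4023,.3447,.0475,4.93)
E
```

```text
post 2125 zmed 0.1210 rect [403.5 345.3] [41.4 41.3] 5.3 circ [403.8 344.9] 28.3
t 42.62 tcp [0.4036 0.344  0.236 ] w 0.06861999724189678 F [ 0.4781 -0.766   0.8379] -> shift [ -1.1037  -1.0024 188.5468] rot [ 0.0645  0.0322 -0.1145]
```

{"method": "step_arm", "body": {"commands": [-1,-1,20,0,0,0,-1,-1,45,0,0,0,-1,-1,75,0,0,0,-1,-1,105,0,0,0,-1,-1,135,0,0,0,-1,-1,160,0,0,0,-1,-1,178,0,0,0,-1,-1,186,0,0,0,-1,-1,188,0,0,0,-1,-1,188,0,0,0,-1,-1,188,0,0,0]}}

```text
time: 43.53
tcp_pos: [0.403, 0.3465, 0.0497]
eef_rot: [0.999, 0.043, 0.001, -0.0]
wrist_force: [0.0, -0.6, 0.2]
grip_width: 0.0679
```

```bash
python3 - <<'E'
from h import *
go(.4022,.3447,.0475,4.93)
E
```

```text
t 43.53 tcp [0.403  0.3465 0.0497] w 0.06794427156162669 F [ 0.0409 -0.6087  0.2154] -> shift [-0.9393  1.7658  2.1668] rot [-0.0478 -0.093  -0.054 ]
```

{"method": "step_arm", "body": {"commands": [-0.8,1.6,1.5,0,0,0,-0.8,1.6,1.5,0,0,0,-0.8,1.6,1.5,0,0,0,-0.8,1.6,1.5,0,0,0]}}

```text
time: 43.87
tcp_pos: [0.4017, 0.3446, 0.0474]
eef_rot: [0.999, 0.043, 0.0, -0.0]
wrist_force: [-0.1, 0.5, -0.2]
grip_width: 0.0682
```

{"method": "step_arm", "body": {"commands": [0,0,0,0,0,0,0,0,0,0,0,0,0,0,0,0,0,0,0,0,0,0,0,0,0,0,0,0,0,0,0,0,0,0,0,0], "hand": -1, "newtons": 50}}

```text
time: 44.37
tcp_pos: [0.4017, 0.3446, 0.0472]
eef_rot: [0.999, 0.043, 0.0, -0.0]
wrist_force: [0.6, -0.1, 2.8]
grip_width: 0.0415
```

{"method": "step_arm", "body": {"commands": [0,0,-4,0,0,0,0,0,-10,0,0,0,0,0,-20,0,0,0,0,0,-34,0,0,0,0,0,-50,0,0,0,0,0,-68,0,0,0,0,0,-86,0,0,0,0,0,-104,0,0,0,0,0,-122,0,0,0,0,0,-138,0,0,0,0,0,-148,0,0,0,0,0,-153,0,0,0,0,0,-153,0,0,0]}}

```text
time: 45.45
tcp_pos: [0.4017, 0.345, 0.2012]
eef_rot: [0.999, 0.043, 0.001, -0.0]
wrist_force: [0.9, -1.2, -5.4]
grip_width: 0.0417
```

```bash
python3 - <<'E'
from h import *
go(.5194,-.0379,.20,4.93)
im,d,K,Rc,e=cam("wrist"); cv2.imwrite("pics/w22.png",im)
E
```

```text
t 45.45 tcp [0.4017 0.345  0.2012] w 0.04169357967582555 F [ 0.8552 -1.1607 -5.386 ] -> shift [ 84.3919 391.5555   1.2183] rot [-0.0195 -0.1103 -0.0043]
```

View pics/w22.png

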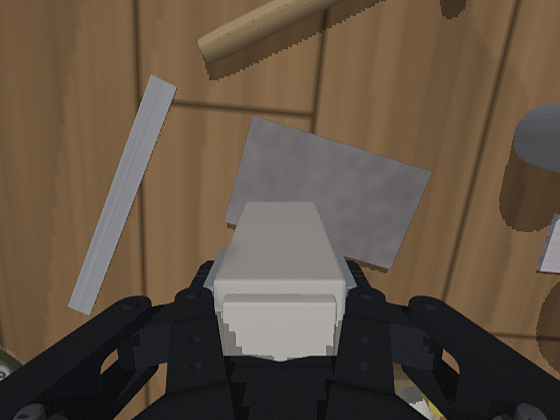

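{"method": "step_arm", "body": {"commands": [1,5,-5,0,0,0,3,15,-10,0,0,0,6,30,-10,0,0,0,11,50,-10,0,0,0,16,74,-10,0,0,0,21,100,-10,0,0,0,27,126,-10,0,0,0,33,152,-10,0,0,0,38,178,-10,0,0,0,44,204,-10,0,0,0,49,230,-10,0,0,0,55,256,-10,0,0,0,60,282,-10,0,0,0,66,308,-10,0,0,0,71,332,-10,0,0,0,76,354,-10,0,0,0,80,372,-10,0,0,0,83,384,-10,0,0,0,84,390,-10,0,0,0,84,392,-10,0,0,0]}}

```text
time: 47.17
tcp_pos: [0.5187, -0.0393, 0.2096]
eef_rot: [0.999, 0.043, -0.0, -0.001]
wrist_force: [-0.5, 0.3, -4.3]
grip_width: 0.0416
```

{"method": "step_arm", "body": {"commands": [0,0,0,0,0,0,0,0,0,0,0,0]}}

```text
time: 47.33
tcp_pos: [0.5185, -0.0371, 0.21]
eef_rot: [0.999, 0.044, -0.0, -0.0]
wrist_force: [-0.2, 0.9, -4.3]
grip_width: 0.0415
```

```bash
python3 - <<'E'
from h import *
go(.5194,-.0379,.055,4.93)
E
```

```text
t 47.33 tcp [ 0.5185 -0.0371  0.21  ] w 0.041517685304257895 F [-0.238   0.947  -4.2836] -> shift [  0.878    0.9579 155.026 ] rot [-0.0272  0.0092  0.1241]
```

{"method": "step_arm", "body": {"commands": [0.5,0.2,5,0,0,0.1,0.5,0.2,15,0,0,0.1,0.5,0.2,30,0,0,0.1,0.5,0.2,48,0,0,0.1,0.5,0.2,66,0,0,0.1,0.5,0.2,84,0,0,0.1,0.5,0.2,102,0,0,0.1,0.5,0.2,120,0,0,0.1,0.5,0.2,136,0,0,0.1,0.5,0.2,147,0,0,0.1,0.5,0.2,152,0,0,0.1,0.5,0.2,153,0,0,0.1,0.5,0.2,153,0,0,0.1,0.5,0.2,153,0,0,0.1]}}

```text
time: 48.5
tcp_pos: [0.52, -0.0389, 0.0578]
eef_rot: [0.999, 0.042, 0.001, 0.0]
wrist_force: [0.4, 0.1, -4.5]
grip_width: 0.042
```

```bash
python3 - <<'E'
from h import *
go(.5194,-.0379,.0504,4.93)
E
```

```text
t 48.50 tcp [ 0.52   -0.0389  0.0578] w 0.042011741995422645 F [ 0.3736  0.0837 -4.4945] -> shift [-0.5718 -1.0093  7.4328] rot [ 0.0257 -0.0879 -0.0958]
```

{"method": "step_arm", "body": {"commands": [-0.4,-0.9,2,0,0,0,-0.4,-0.9,4,0,0,0,-0.4,-0.9,5.5,0,0,0,-0.4,-0.9,6,0,0,0,-0.4,-0.9,6,0,0,0]}}

```text
time: 48.92
tcp_pos: [0.5187, -0.0382, 0.0509]
eef_rot: [0.999, 0.042, -0.0, 0.0]
wrist_force: [0.8, -0.6, -4.0]
grip_width: 0.0416
```

{"method": "step_arm", "body": {"commands": [0,0,1,0,0,0,0,0,1,0,0,0]}}

```text
time: 49.08
tcp_pos: [0.519, -0.0381, 0.0502]
eef_rot: [0.999, 0.042, 0.0, 0.0]
wrist_force: [-0.4, -0.2, -2.0]
grip_width: 0.0415
```

{"method": "step_arm", "body": {"commands": [0,0,1,0,0,0,0,0,1,0,0,0]}}

```text
time: 49.25
tcp_pos: [0.519, -0.0382, 0.0502]
eef_rot: [0.999, 0.042, -0.0, 0.0]
wrist_force: [-2.7, -0.4, 6.4]
grip_width: 0.0415
```

{"method": "step_arm", "body": {"commands": [0,0,0,0,0,0,0,0,0,0,0,0,0,0,0,0,0,0,0,0,0,0,0,0,0,0,0,0,0,0], "hand": 0.6}}

```text
time: 49.67
tcp_pos: [0.5189, -0.0381, 0.049]
eef_rot: [0.999, 0.042, 0.0, 0.0]
wrist_force: [-0.0, 0.2, 0.5]
grip_width: 0.0686
```

{"method": "step_arm", "body": {"commands": [0,0,-5,0,0,0,0,0,-20,0,0,0,0,0,-50,0,0,0,0,0,-80,0,0,0,0,0,-110,0,0,0,0,0,-140,0,0,0,0,0,-165,0,0,0,0,0,-180,0,0,0,0,0,-180,0,0,0,0,0,-180,0,0,0]}}

```text
time: 50.5
tcp_pos: [0.5192, -0.0381, 0.2298]
eef_rot: [0.999, 0.042, 0.001, 0.001]
wrist_force: [-0.1, -0.8, -0.6]
grip_width: 0.0683
```

```bash
python3 - <<'E'
from h import *
im,d,K,Rc,e=cam("wrist"); cv2.imwrite("pics/w23.png",im); P=cloud(d,K,Rc,e)
boxes(P,d,[("post top",.48,.57,-.07,.005,.1165,.14),("step",.48,.57,-.07,.003,.1215,.14),("bal",.48,.56,.005,.065,.1255,.14),("cone",.56,.65,.045,.12,.025,.07),("sq",.56,.65,-.11,-.045,.035,.05)])
for n in("scene","top"):
    im,d,K,Rc,e=cam(n); cv2.imwrite(f"pics/{n}23.png",im); P=cloud(d,K,Rc,e); print(n)
    boxes(P,d,[("bal top",.48,.56,.015,.065,.12,.14),("post",.48,.57,-.07,.005,.112,.14),("square",.56,.64,-.1,-.04,.035,.05),("cone",.56,.64,.045,.11,.03,.07),("ros",.43,.52,-.36,-.27,.052,.08)])
print(env.get_obs()["time"],env.get_obs()["wrist_force"])
E
```

```text
post top 2256 zmed 0.1240 rect [520.3 -37.8] [41.7 41.5] 4.3 circ [520.6 -38. ] 28.4
step 1571 zmed 0.1244 rect [520.2 -37.8] [33.7 33.6] 4.9 circ [520.7 -38. ] 23.1
bal 1631 zmed 0.1333 rect [523.7  36.9] [33.4 33.2] 5.5 circ [523.7  37. ] 16.9
cone 1562 zmed 0.0466 rect [598.7  77.7] [41.2 40.8] 43.2 circ [599.1  77.6] 20.9
sq 1157 zmed 0.0422 rect [606.7 -72.8] [38.4 38.5] 0.6 circ [606.5 -72.3] 25.7
scene
bal top 264 zmed 0.1318 rect [522.7  37.8] [33.5 32.5] 61.5 circ [522.2  38.2] 17.3
post 345 zmed 0.1224 rect [520.  -37.8] [41.2 44.1] 4.3 circ [520.3 -36.5] 28.1
square 261 zmed 0.0412 rect [605.5 -73. ] [38.  40.5] 1.5 circ [605.6 -71.7] 25.9
cone 378 zmed 0.0444 rect [599.2  80.7] [37.  40.8] 50.6 circ [597.9  79.3] 20.7
ros 188 zmed 0.0599 rect [ 472.7 -314.7] [49.  46.3] 64.5 circ [ 472.  -314.8] 24.9
top
bal top 174 zmed 0.1330 rect [519.5  36.3] [30.1 32.7] 89.5 circ [519.8  36. ] 17.0
post 0
square 0
cone 218 zmed 0.0461 rect [594.6  76.8] [39.5 41. ] 0.3 circ [595.  77.] 20.9
ros 329 zmed 0.0614 rect [ 469.7 -316.9] [48.4 48.3] 81.9 circ [ 469.4 -317.1] 25.8
50.65 [-0.6767  0.466   0.432 ]
```

View pics/w23.png

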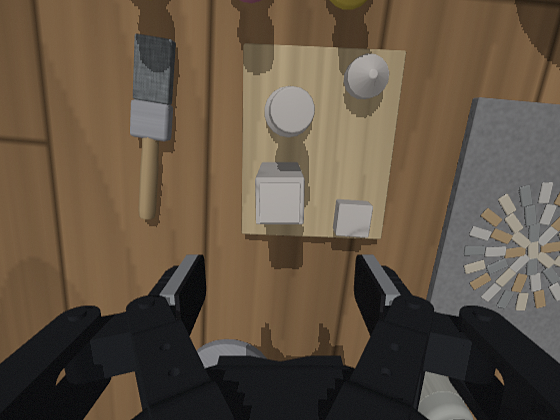

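View pics/scene23.png

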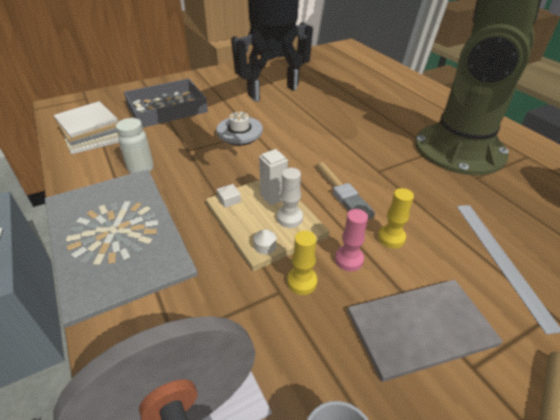

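```bash
python3 -c "
from h import *
print(env.job_done())"
```

```text
the job is handed in; nothing more can be done
None
```

The job is done and handed in at about 51 s. I stood the baluster and then the post on the slab, set the rosette on the turntable, and put both tall pieces back on the board.

**Last checks**
- **Tall pieces:** the wrist camera puts both upright within about 1 mm of where they started. The baluster reads (523.7, 37.0) mm against (523.6, 37.5) at the start. The post reads (520.3, -37.8) mm against (521, -37.5), and its turn is the same to within 0.5°.
- **Rosette:** it is petals up, and the wrist camera shows it within about 1 mm of the turntable's middle.
- **Blanks:** the square and pointed blanks have not moved to within 1 mm. In the overhead view the raised gripper hid the post and the square blank at the end, so those two rest on the wrist and scene cameras.
- **Gripper:** it is open and about 10 cm above the post, with no contact force.

**What went wrong or disagreed**
- **First grasp missed:** the stated fingertip position did not fit. The fingertips stand about 22 mm behind the reported TCP, not ahead of it. On the first try the jaws closed on top of the baluster with about 20 N and tilted it roughly 8°. I raised the arm slowly, it settled back upright in place, and I used the measured offset from then on.
- **Board touched:** the fingertips pressed the board with about 17 N while gripping the rosette.
- **Camera offset:** the wrist camera reads about 1.5 mm high in x compared with the finger centre, and I corrected for this.

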